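# Restock the tea-tin holder

### The arm

A 7-joint arm with a two-finger parallel gripper is mounted at the origin on the work surface. World frame = base frame: x ahead of the robot, y to its left, z up, the work surface at z = 0. Lengths are in m, angles in rad, forces in N, time in s.
With the tool pointing down it reaches from about 0.4 to 0.875 m from the base axis. Payload 4.4 kg.
Tool frame: the origin (TCP) lies midway between the tips of the shut fingers; the grasp point (between the pads) lies 19 mm behind it; z points along the fingers, y is the line along which they close (so a half turn about z gives the same grasp; the last joint's range is limited). The gripper opens to 85 mm and grips with 20 to 120 N. Pads are 22 mm wide; open, the fingers measure 114 mm over their backs; the gripper's body (76 mm by 85 mm) begins 54 mm behind the grasp point. The pads swing forward as they close: fully open they stand 13 mm farther back than shut.
Start: joints at [-1.26, 0.628, 0.038, 1.517, -0.027, 0.996, -0.02], TCP at [0.239, 0.604, 0.211] pointing down, gripper open.
Joint ranges: [-3.06, 3.06], [-0.37, 2.12], [-1.25, 1.32], [0.18, 2.47], [-1.1, 4.24], [0.23, 1.98], [-2.94, 2.94]. Speed limits (rad/s): [2.57, 2.57, 3.14, 3.14, 3.14, 3.14, 3.14].

### API

Orientations are given as a unit quaternion [w, x, y, z].
In Python, from workcell import bot gives the robot as it stands. The module is installed in compiled form; this text tells all that it offers.
- The arm moves only by the shell command python3 -m pendant 'ROWS' [OPENING] [FORCE]. ROWS is JSON, a list of rows, each a list of 4 numbers: the shift along the tool's x, y, z as a fraction of full scale, then the turn about the tool's z as a fraction of full scale. A call has exactly 5 rows; each row is the pose to reach, as a shift and turn from the pose commanded when the call began, along the tool's axes at that moment, turning the shorter way round; what a row does not reach only later rows make up. Full scale, the value 1, is 250 mm for a shift and 360 degrees for a turn. A row lasts 1/8 s, in which the tool goes at most 62.5 mm and 10.7 degrees, less where a joint would pass 70% of its speed; a pose out of reach is approached as far as the arm can. A call with a number of a shift or a turn outside -1 to 1 is refused whole. A call with a gripper value outside its range is refused whole. OPENING is the opening, from -1 (shut) to 1 (fully open), set as the call begins (- or left out, the last holds). The fingers move at their own pace and stop on an object; FORCE is the grip in N (left out, the last holds). Time passes only in rows, so rows that repeat a pose let the fingers close, or fill a call up. It gives the time, the measured TCP pose, the force, the opening and the grip force at its end, in the units of the state.
- bot.sense(): the state, without advancing time (a new reading comes with each control period).
- bot.capture(name): name is "side" or "top" or "wrist"; returns the picture (384x512x3 uint8, red, green, blue); there is no depth.
- bot.calibration(name): a dict with "mtx" (3x3 intrinsics, pixels), "R" (3x3) and "t" (3): a world point X has camera coordinates R X + t; the wrist camera has in their place "hand_eye" (4x4, takes a point from camera to tool coordinates, whose origin is the TCP and whose axes are the flange's). Camera axes: x right, y down, z forward; pixel columns grow to the right and rows downward; lengths in m; the calibration is good to about 2 mm. The wrist camera is an equidistant fisheye: a pixel r from the principal point sees the ray r / f radians off the axis. A picture is of the moment at which its call begins: read the wrist's pose just before it. calibration takes no time and is no camera call.
- bot.close_job(): hands the job in; it is judged then, once.
The state is a dict: "time_s": time; "joints": joint angles; "joint_velocities": joint speeds; "effort": joint torques, N m; "position": TCP position; "tcp_rot": TCP orientation; "contact_force": force on the tool from outside, world axes, zero at the start; "torque": the same for the moment, N m; "opening": finger opening in m; "finger_force": force on a finger pad.
Only numpy, scipy, OpenCV 4.12 (cv2) and the standard library are available. Lean on these libraries where they do the work, as an engineer would, in place of code of your own. Each camera call takes 0.05 s, during which the arm holds its last target. There are 200 camera calls.

### The job

Slide the lid of the acrylic box straight out along its tracks until it is clear, and lay it flat in the blue drip tray, handle up. Then see that every tea tin, those in the box and any lying on the counter, ends up stacked in the steel holder: tuck each one in on top of the pile under the weighted red arm, coloured face up, and push it fully home against the back stop, lying flat and in line between the side cheeks. Do not disturb the cups, jar, ramekin and spoon standing around.

Things in the scene. Friction and masses are not known exactly. Their poses are not given: they have to be found in the camera images.
- box: clear acrylic box with white rails, fixed, 130 (x) x 180 (y) x 53 mm high; origin at the centre of its underside; its open track end faces -x (towards the robot, within 9 degrees). Floor 5 mm thick, inside 120 x 158 mm, 154 mm clear between the rail overhangs. Near end wall 42 mm high, far end wall 50 mm (the lid's stop). Tins lie side by side on the floor, 25 mm or more beside each.
- track_end (a point): open end of the box's tracks: middle of the near wall's outer top edge, at x = -65 mm, 42 mm above the counter; axes as the box's. The lid (5 mm) lies on side ledges at this height in 8 mm high grooves, 2.5 mm play to each side, and can only leave by sliding along the box's -x; it is clear after about 130 mm.
- lid: teal acrylic sliding lid, 122 (x) x 168 (y) x 5 mm, 150 g, loose; origin at the centre of its underside, z up; at the start closed on the box, its axes along the box's. On its top a black bar handle.
- lid_handle (a point): middle of the lid's black bar handle: 10 mm thick (x), 64 mm long (y), 26 mm tall on the lid's top (from 5 to 31 mm above the lid's underside); this point is 18 mm above the lid's underside
- tray: shallow blue drip tray fixed to the counter, outside 154 (x) x 200 (y) x 12 mm; origin at the centre of its underside; floor 4 mm thick, rim 4 mm thick and 8 mm above the floor; the pocket is 146 x 192 mm, so the lid lies in it with its x along the tray's x (either way round), with 12 mm to spare on each side
- holder: brushed steel tin holder, fixed; origin on the counter below the centre of a fully home tin; x points from the open side (facing the robot within 12 degrees) to the back stop at x = 50 mm, 70 mm high. Base plate 6 mm thick, x -60 to 105, y +-50 mm. Side cheeks 62 mm high, x 9 to 51 mm, 56 mm apart inside. Behind, at x = 90 mm, a post 157 mm high carries the weighted red arm.
- home (a point): point on the holder's base plate, 6 mm above the counter, at the centre of a fully home tin; axes as the holder's
- press_arm (a joint): height of the weighted red arm, which slides straight up and down and falls by its own weight (250 g, range 75 mm). 0: holder empty, foot 4 mm above the base plate; else the foot's underside, always 10 mm plus this value above the counter, rests on the pile (14 mm per tin).
- foot (a point): middle of the flat underside of the red arm's foot, at x = 36 mm of the holder (foot x 26 to 48 mm, 36 mm wide). In front it turns up as a lip: from x = 26 mm it rises at 32 degrees to a tip at x = -8 mm, 21 mm above the underside; a tin slid in flat along the top of the pile from -x wedges the arm up (4 to 6 N). The tin's near half stays free for the fingers.
- tin_a: slim flat aluminium tea tin, a rigid slab 100 x 40 x 14 mm, 60 g, its top face coloured green; origin at the centre of its underside, x along its 100 mm length, y across its 40 mm width, z up out of the coloured face. At the start it lies in the box, flat, its length along the box's x (10 mm of play to each end wall), about 33 mm from the box's middle on the -y side.
- tin_b: slim flat aluminium tea tin, a rigid slab 100 x 40 x 14 mm, 60 g, its top face coloured yellow; origin at the centre of its underside, x along its 100 mm length, y across its 40 mm width, z up out of the coloured face. At the start it lies in the box, flat, its length along the box's x (10 mm of play to each end wall), about 33 mm from the box's middle on the +y side. May be absent.
- tin_c: slim flat aluminium tea tin, a rigid slab 100 x 40 x 14 mm, 60 g, its top face coloured orange; origin at the centre of its underside, x along its 100 mm length, y across its 40 mm width, z up out of the coloured face. At the start it lies flat on the counter near the robot, its length roughly across the robot's view (along world y). May be absent.
- tin_d: slim flat aluminium tea tin, a rigid slab 100 x 40 x 14 mm, 60 g, its top face coloured blue; origin at the centre of its underside, x along its 100 mm length, y across its 40 mm width, z up out of the coloured face. At the start it lies flat on the counter near the robot, its length roughly across the robot's view (along world y). May be absent.
- snack_cup: closed purple snack cup, 72 mm across, 60 mm tall; origin at the centre of its underside; leave alone
- tumbler: short open stainless tumbler, 68 mm across, 60 mm tall; origin at the centre of its underside; leave alone
- mug: white ceramic mug, 82 mm across, 95 mm tall; leave alone
- sugar_jar: blue sugar jar with steel lid, 80 mm across, 110 mm tall; leave alone
- ramekin: small terracotta ramekin, 72 mm across, 45 mm tall; leave alone
- spoon: steel spoon, 160 mm long; leave alone
Not all that is in view belongs to the job. Leave any pink look-alike of the tin_c alone.

How it is judged:
By the outcome, as a careful person would: the job done as asked, in the order asked, and still so for the second after the job is handed in, with the robot touching nothing.
Of tin_b, tin_c, tin_d only 2 to 3 are there at a start; the rules pass over those that are not, and their reading is None.
At some moment in a run one of tin_c, tin_d may be knocked a few centimetres aside while the robot is not near it.
Once in a run the grip may slacken for a moment while it holds something.
It also fails if it takes over 210 s, if anything falls off the work surface, if the arm or the gripper's body presses on something with over 40 N, if the wrist force passes 120 N, or if a joint passes its speed limit or range.

## Working session

There is one attempt and no reset: what is moved stays moved. The work goes in short steps, Python scripts to look and compute and a shell command to move; the robot and the scene stay as the last step left them, time stands still between calls to the robot, and variables do not carry over. Pictures are saved under pics/ and viewed, at most 14 in all, crops included, and the job is handed in when it is done.

```bash
mkdir -p pics
cat > h.py <<'E'
import numpy as np, cv2
from workcell import bot
from scipy.spatial.transform import Rotation as R
def save(n,f,crop=None,s=1):
    im=bot.capture(n)
    cv2.imwrite(f'pics/{f}_full.png',im[:,:,::-1])
    if crop: im=im[crop[1]:crop[3],crop[0]:crop[2]]
    if s!=1: im=cv2.resize(im,None,fx=s,fy=s,interpolation=cv2.INTER_CUBIC)
    cv2.imwrite(f'pics/{f}.png',im[:,:,::-1])
def ray(n,px,cal=None):
    c=bot.calibration(n); K=np.array(c['mtx']); Rm=np.array(c['R']);t=np.array(c['t'])
    d=Rm.T@np.linalg.inv(K)@[px[0],px[1],1]; return -Rm.T@t,d/np.linalg.norm(d)
def atz(n,px,z):
    o,d=ray(n,px); return o+d*(z-o[2])/d[2]
def tri(p1,p2,n1='side',n2='top'):
    o1,d1=ray(n1,p1);o2,d2=ray(n2,p2)
    A=np.stack([d1,-d2],1);s=np.linalg.lstsq(A,o2-o1,rcond=None)[0]
    a,b=o1+d1*s[0],o2+d2*s[1]; return (a+b)/2,np.linalg.norm(a-b)
def proj(n,X):
    c=bot.calibration(n);p=np.array(c['mtx'])@(np.array(c['R'])@np.array(X)+c['t']);return p[:2]/p[2]
def pose():
    s=bot.sense();q=s['tcp_rot'];return np.array(s['position']),R.from_quat([q[1],q[2],q[3],q[0]]),s
E
python3 - <<'E'
from h import *
np.set_printoptions(precision=4,suppress=True)
s=bot.sense();print(s)
for n in('side','top','wrist'):print(n,bot.calibration(n))
save('top','top0',s=1.56);save('side','side0',s=1.56)
E
```

```text
{'time_s': 0.0, 'joints': array([-1.2598,  0.6293,  0.0385,  1.5184, -0.027 ,  0.9963, -0.02  ]), 'joint_velocities': array([-0.002 , -0.0002, -0.0012, -0.001 , -0.0003, -0.0025,  0.0006]), 'effort': array([ -0.0008, -56.3407,   1.2258, -19.344 ,   0.011 ,   0.0105,
        -0.    ]), 'position': array([0.2389, 0.6038, 0.2098]), 'tcp_rot': array([-0.0002,  0.1873,  0.9823, -0.0009]), 'contact_force': array([-0.6915,  0.3075,  0.1811]), 'torque': array([ 0.0003,  0.0107, -0.0499]), 'finger_force': 0.0, 'opening': 0.08514598869830145}
side {'mtx': array([[384.5708,   0.    , 247.9975],
       [  0.    , 384.5708, 193.4055],
       [  0.    ,   0.    ,   1.    ]]), 'R': array([[ 0.7377, -0.675 ,  0.016 ],
       [-0.4669, -0.5272, -0.71  ],
       [ 0.4876,  0.5163, -0.704 ]]), 't': array([-0.4026,  0.3108,  1.0026])}
top {'mtx': array([[480.609 ,   0.    , 261.59  ],
       [  0.    , 480.609 , 193.4366],
       [  0.    ,   0.    ,   1.    ]]), 'R': array([[-0.0228, -0.9997,  0.0049],
       [-0.9832,  0.0216, -0.181 ],
       [ 0.1809, -0.009 , -0.9835]]), 't': array([0.0038, 0.5369, 1.4476])}
wrist {'mtx': array([[297.3186,   0.    , 253.9409],
       [  0.    , 297.3186, 191.9466],
       [  0.    ,   0.    ,   1.    ]]), 'hand_eye': array([[ 0.0001, -0.9592, -0.2826,  0.0719],
       [ 1.    ,  0.0001, -0.    ,  0.0005],
       [ 0.    , -0.2826,  0.9592, -0.1638],
       [ 0.    ,  0.    ,  0.    ,  1.    ]])}
```

View pics/top0.png

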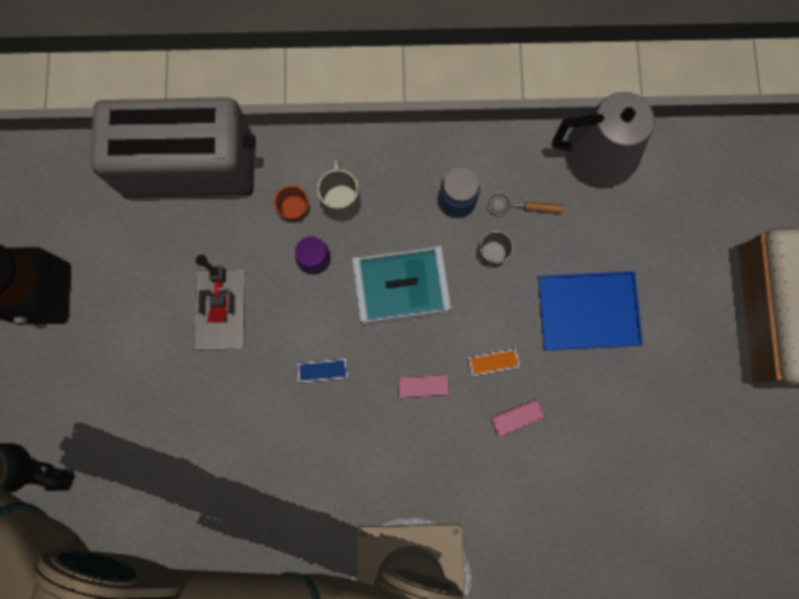

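View pics/side0.png

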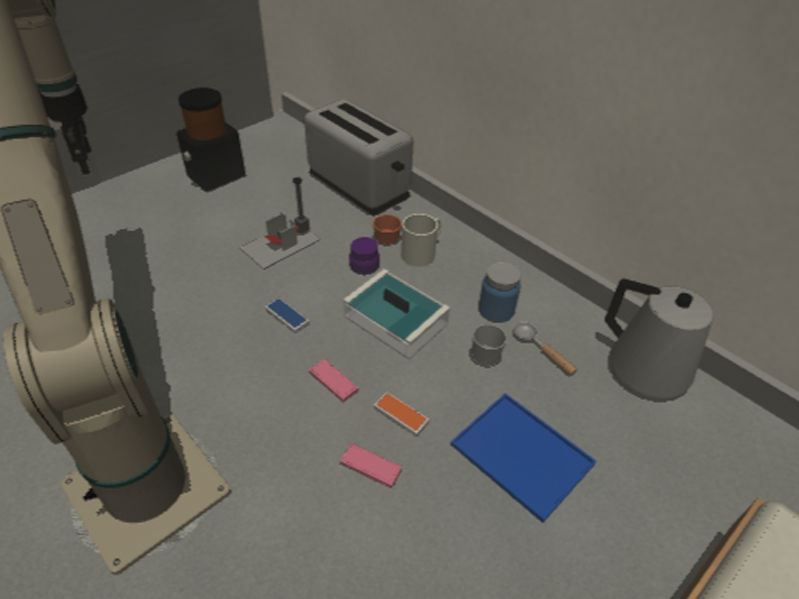

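The top view (scaled pixels) shows the box at (402,285) with its black handle at (402,283), the tray at (590,310) and the holder with red arm at (218,305). The tins on the counter are orange tin_c at (494,362) and blue tin_d at (322,370). The two pink look-alikes, at (424,386) and (517,417), stay untouched. Next I measure from both views.

```bash
cat > seg.py <<'E'
from h import *
np.set_printoptions(precision=4,suppress=True)
def blobs(n,mask,k=1,amin=20):
    c,l,s,ce=cv2.connectedComponentsWithStats(mask.astype(np.uint8))
    o=sorted([i for i in range(1,c) if s[i,4]>amin],key=lambda i:-s[i,4])[:k]
    return [(ce[i],s[i,4],(l==i)) for i in o]
def hsvmask(im,h0,h1,smin,vmin):
    h=cv2.cvtColor(im,cv2.COLOR_RGB2HSV);return (h[...,0]>=h0)&(h[...,0]<=h1)&(h[...,1]>=smin)&(h[...,2]>=vmin)
COL=dict(orange=(5,16,180,120),blue=(104,124,150,60),teal=(85,97,100,60),red=(0,3,180,80),yellow=(22,34,130,90),green=(40,75,100,60))
E
python3 - <<'E'
from seg import *
T=cv2.imread('pics/top0_full.png')[:,:,::-1].copy();S=cv2.imread('pics/side0_full.png')[:,:,::-1].copy()
for c,k in(('orange',3),('blue',3),('teal',2),('red',3)):
    for n,im in(('top',T),('side',S)):
        for ce,a,m in blobs(n,hsvmask(im,*COL[c]),k):
            cn=max(cv2.findContours(m.astype(np.uint8),0,2)[0],key=len)
            q=cv2.approxPolyDP(cn,4,True)[:,0]
            w=np.array([atz(n,p,.014)[:2] for p in cv2.boxPoints(cv2.minAreaRect(cn))]) if n=='top' else ''
            print(c,n,ce,a,q.tolist() if len(q)<7 else '',atz(n,ce,.014)); 
            if n=='top':
                e=sorted([(np.linalg.norm(w[i]-w[i-1]),np.degrees(np.arctan2(*(w[i]-w[i-1])[::-1]))) for i in(1,2)]);print('  size',e)
E
python3 - <<'E'
import cv2,numpy as np
a=cv2.imread('pics/top0_full.png');b=cv2.imread('pics/side0_full.png')
f=lambda i,x0,y0,x1,y1,w,h:cv2.resize(i[y0:y1,x0:x1],(w,h),interpolation=cv2.INTER_CUBIC)
top=np.hstack([f(a,115,155,165,230,266,400),f(a,215,150,300,215,523,400)])
cv2.imwrite('pics/crop1.png',top)
E
```

```text
orange top [316.4667 231.7667] 240 [[329, 226], [303, 230], [304, 238], [328, 234]] [ 0.417  -0.1782  0.014 ]
  size [(np.float64(0.027604462795743488), np.float64(-172.14236465430204)), (np.float64(0.08568431336267973), np.float64(-80.66468910787599))]
orange top [187.7975 132.4177] 158 [[190, 126], [181, 131], [185, 139], [195, 133]] [0.7509 0.2275 0.014 ]
  size [(np.float64(0.04300956913756243), np.float64(-136.72560485038542)), (np.float64(0.04653469607840161), np.float64(-44.14029055656481))]
blue top [377.8394 198.6912] 2921 [[406, 174], [347, 177], [349, 223], [411, 220]] [ 0.5182 -0.3783  0.014 ]
  size [(np.float64(0.15262710267273846), np.float64(178.46190850537977)), (np.float64(0.20450873004551695), np.float64(-88.17067073798916))]
blue top [206.3067 237.0924] 238 [[219, 232], [194, 234], [193, 242], [219, 240]] [0.408  0.1679 0.014 ]
  size [(np.float64(0.02702390975021844), np.float64(-175.2293851911521)), (np.float64(0.08589876809983144), np.float64(-86.0637534874677))]
blue side [335.8814 292.0591] 3483 [[323, 253], [290, 283], [349, 332], [380, 295]] [ 0.5118 -0.3893  0.014 ]
teal top [256.7965 182.1223] 1676 [[277, 161], [231, 168], [236, 203], [283, 196]] [0.5805 0.006  0.014 ]
  size [(np.float64(0.12113476177997626), np.float64(-174.02701355929048)), (np.float64(0.15468691537570273), np.float64(-83.16092714676826))]
teal side [254.3684 196.524 ] 855  [0.5957 0.0232 0.014 ]
red top [138.9545 201.    ] 88 [[135, 197], [134, 205], [142, 205], [144, 198]] [0.5274 0.3813 0.014 ]
  size [(np.float64(0.02577539291501041), np.float64(-178.77479487531198)), (np.float64(0.03175533974309681), np.float64(-91.25803187841801))]
```

View pics/crop1.png

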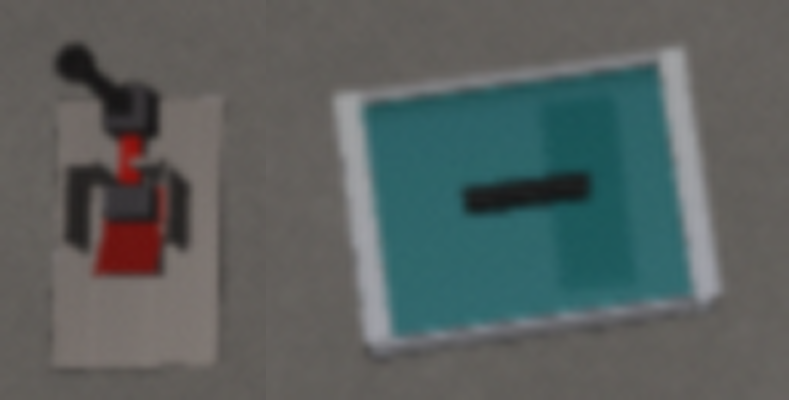

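The dark green patch under the lid (enlarged crop, about (590,190)) is tin_a on the -y side. There is no yellow tin, so the tins are a, c and d. Next I move above the box.

```bash
cat >> h.py <<'E'
def phi():
    p,r,s=pose();x=r.as_matrix()[:,0];return np.degrees(np.arctan2(x[1],x[0]))
def plan(*tg,start=None):
    """tg: (x,y,z,phi); prints fractions per leg (each leg = new call)"""
    p,r,s=pose();f=phi()
    if start is not None: p=np.array(start[:3]);f=start[3]
    for t in tg:
        a=np.radians(f);d=np.array(t[:3])-p
        X=np.array([np.cos(a),np.sin(a),0]);Y=np.array([np.sin(a),-np.cos(a),0])
        turn=-((t[3]-f+180)%360-180)
        print([round(float(v)/.25,3) for v in(d@X,d@Y,-d[2])]+[round(turn/360,4)],'dist mm',round(np.linalg.norm(d)*1e3),'turn',round(turn,1))
        p=np.array(t[:3]);f=t[3]
def wray(px,P=None):
    p,r,_=pose() if P is None else P
    c=bot.calibration('wrist');K=c['mtx'];H=np.array(c['hand_eye'])
    u=np.array([(px[0]-K[0,2])/K[0,0],(px[1]-K[1,2])/K[1,1]]);th=np.linalg.norm(u)
    d=np.array([*(u/th*np.sin(th) if th>0 else u),np.cos(th)])
    M=r.as_matrix();return p+M@H[:3,3],M@H[:3,:3]@d
def wz(px,z,P=None):
    o,d=wray(px,P);return o+d*(z-o[2])/d[2]
def wproj(X,P=None):
    p,r,_=pose() if P is None else P
    c=bot.calibration('wrist');K=c['mtx'];H=np.array(c['hand_eye'])
    x=H[:3,:3].T@(r.inv().apply(np.array(X)-p)-H[:3,3]);rho=np.hypot(x[0],x[1]);th=np.arctan2(rho,x[2])
    return K[[0,1],[0,1]]*x[:2]/rho*th+K[:2,2]
E
python3 - <<'E'
from h import *
print(tri((254,192),(257.1,181.2)),atz('top',(257.1,181.2),.06),phi())
plan((.40,.32,.26,128),(.575,.03,.26,97))
E
```

```text
(array([0.57374391, 0.00455685, 0.06322281]), np.float64(0.0015145176080683873)) [0.57378277 0.00498229 0.06      ] 158.4141015626373
[-1.017, -0.819, -0.201, np.float64(0.0845)] dist mm 330 turn 30.4
[-1.345, -0.163, -0.0, 0.0861] dist mm 339 turn 31
```

```bash
python3 -m pendant '[[-0.2,-0.16,-0.2,0.02],[-0.4,-0.32,-0.2,0.04],[-0.6,-0.5,-0.2,0.06],[-0.8,-0.65,-0.2,0.08],[-1,-0.8,-0.2,0.085]]' 1 40
python3 - <<'E'
from h import *
plan((.49,.17,.26,110),(.575,.02,.26,97))
E
```

```text
time_s: 0.72
position: [0.3873, 0.3431, 0.2606]
tcp_rot: [0.0, 0.44, 0.898, -0.0]
contact_force: [1.5, 0.5, -0.6]
opening: 0.0855
finger_force: 0.0
[-0.799, -0.099, 0.003, np.float64(0.0493)] dist mm 201 turn 17.7
[-0.68, 0.114, -0.0, 0.0361] dist mm 172 turn 13
```

```bash
python3 -m pendant '[[-0.2,-0.02,0,0.015],[-0.4,-0.05,0,0.03],[-0.6,-0.08,0,0.045],[-0.8,-0.1,0,0.05],[-0.8,-0.1,0,0.05]]' 
python3 -m pendant '[[-0.2,0.03,0,0.015],[-0.4,0.06,0,0.03],[-0.68,0.11,0,0.036],[-0.68,0.11,0,0.036],[-0.68,0.11,0,0.036]]'
python3 - <<'E'
from seg import *
P=pose();print(P[0],P[1].as_matrix()[:,2],phi())
save('wrist','w1',s=1.5)
E
```

```text
time_s: 1.35
position: [0.4915, 0.1669, 0.2606]
tcp_rot: [0.001, 0.578, 0.816, -0.001]
contact_force: [-0.9, -0.7, -0.5]
opening: 0.0854
finger_force: 0.0
time_s: 1.98
position: [0.5727, 0.0218, 0.2601]
tcp_rot: [-0.001, 0.664, 0.748, -0.0]
contact_force: [-0.2, 0.7, -0.2]
opening: 0.0855
finger_force: 0.0
[0.5727 0.0218 0.2601] [-0.0014  0.0008 -1.    ] 96.85191724196876
```

View pics/w1.png

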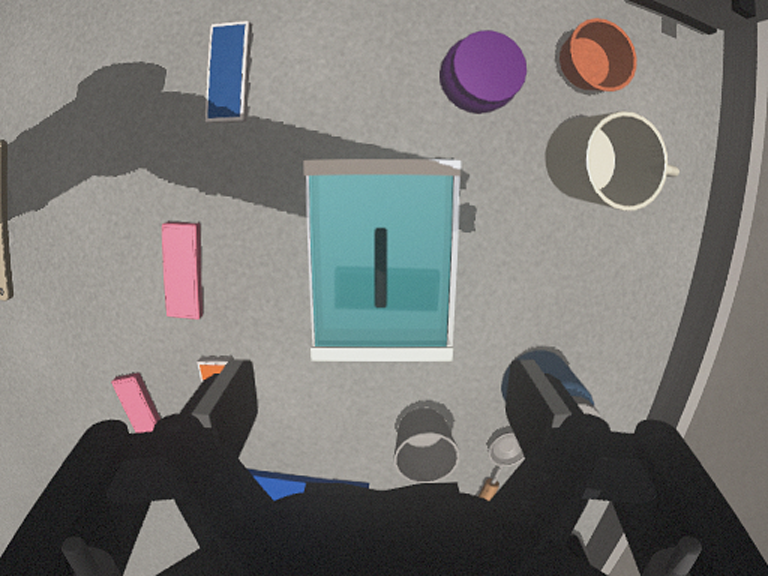

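Wrist view (scaled pixels): handle from (380,229) to (380,306), lid on the box, green tin below it at (387,288), and blue tin_d at (228,72).

Run:
```python
from seg import *
im=cv2.imread('pics/w1_full.png')[:,:,::-1].copy()
m=np.zeros(im.shape[:2],bool);m[140:215,235:275]=(im[140:215,235:275].max(2)<60)
ce,a,b=blobs('w',m,1)[0];ys,xs=np.nonzero(b);print(ce,a,ys.min(),ys.max(),xs.min(),xs.max())
rc=cv2.minAreaRect(np.c_[xs,ys].astype(np.float32));pts=cv2.boxPoints(rc)
W=np.array([wz(p,.073)[:2] for p in pts]);print('handle',W,W.mean(0))
# lid edges corners px/1.5
for nm,p in dict(nearL=(308,176),nearR=(314,346),farL=(452,176),farR=(446,346)).items():print(nm,wz(np.array(p)/1.5,.047))
for nm,p in dict(rTL=(304,161),rTR=(461,161),rBL=(311,360),rBR=(452,360)).items():print(nm,wz(np.array(p)/1.5,.053))
bl=blobs('w',hsvmask(im,*COL['blue']),2)
for ce,a,b in bl:print('blue',ce,a,wz(ce,.014))
# height check: handle between two views
o,d=wray(ce);
```

```text
[253.2632 157.9737] 38 153 165 251 256
handle [[0.5667 0.0401]
 [0.5726 0.0408]
 [0.5744 0.0263]
 [0.5684 0.0255]] [0.5705 0.0332]
nearL [0.5038 0.0752 0.047 ]
nearR [ 0.522  -0.0785  0.047 ]
farL [0.6245 0.0899 0.047 ]
farR [ 0.6437 -0.0635  0.047 ]
rTL [0.5001 0.0877 0.053 ]
rTR [0.6293 0.1036 0.053 ]
rBL [ 0.5208 -0.0903  0.053 ]
rBR [ 0.6505 -0.0744  0.053 ]
blue [150.1685  43.7497] 807 [0.4063 0.1737 0.014 ]
blue [186.0841 324.2461] 321 [ 0.4853 -0.2906  0.014 ]
```

Run:
```python
from h import *
print(wz(np.array((380,229))/1.5,.073),wz(np.array((380.5,306))/1.5,.073))
plan((.574,.005,.08,96.8),(.574,.005,.052,96.8))
```

```text
[0.56938402 0.04078901 0.073     ] [ 0.57757649 -0.02309871  0.073     ]
[-0.072, -0.002, 0.721, np.float64(0.0005)] dist mm 181 turn 0.2
[0.0, 0.0, 0.112, -0.0] dist mm 28 turn -0.0
```

```bash
python3 -m pendant '[[-0.06,0,0.2,0],[-0.06,0,0.4,0],[-0.06,0,0.6,0],[-0.06,0,0.72,0],[-0.06,0,0.72,0]]' 
python3 -m pendant '[[0,0,0.06,0],[0,0,0.112,0],[0,0,0.112,0],[0,0,0.112,0],[0,0,0.112,0]]' 
python3 -m pendant '[[0,0,0,0],[0,0,0,0],[0,0,0,0],[0,0,0,0],[0,0,0,0]]' -1 60
python3 -m pendant '[[0,0,0,0],[0,0,0,0],[0,0,0,0],[0,0,0,0],[0,0,0,0]]' 
python3 -c "
from h import *
print(phi())"
```

```text
time_s: 2.65
position: [0.5723, 0.0089, 0.0786]
tcp_rot: [-0.003, 0.662, 0.749, -0.001]
contact_force: [-1.3, -0.9, 1.1]
opening: 0.0855
finger_force: 0.0
time_s: 3.28
position: [0.5753, 0.0061, 0.0532]
tcp_rot: [0.0, 0.664, 0.748, 0.0]
contact_force: [-0.9, -0.1, -0.0]
opening: 0.086
finger_force: 0.0
time_s: 3.9
position: [0.5748, 0.0061, 0.0527]
tcp_rot: [-0.0, 0.664, 0.748, -0.0]
contact_force: [-0.5, 0.1, 0.6]
opening: -0.0
finger_force: 0.0
time_s: 4.53
position: [0.5749, 0.0062, 0.0526]
tcp_rot: [-0.0, 0.664, 0.748, -0.0]
contact_force: [0.4, -0.4, 0.5]
opening: 0.0005
finger_force: 0.0
96.85079694731515
```

Run:
```python
from h import *
im=bot.capture('wrist');cv2.imwrite('pics/w2_full.png',im[:,:,::-1])
s=bot.capture('side');cv2.imwrite('pics/s2_full.png',s[:,:,::-1])
a=cv2.resize(im[150:384,130:382],(430,400));b=cv2.resize(s[150:250,200:300],(369,400),interpolation=cv2.INTER_CUBIC)
cv2.imwrite('pics/w2.png',np.hstack([a,b])[:,:,::-1])
```

```text
(no output)
```

View pics/w2.png

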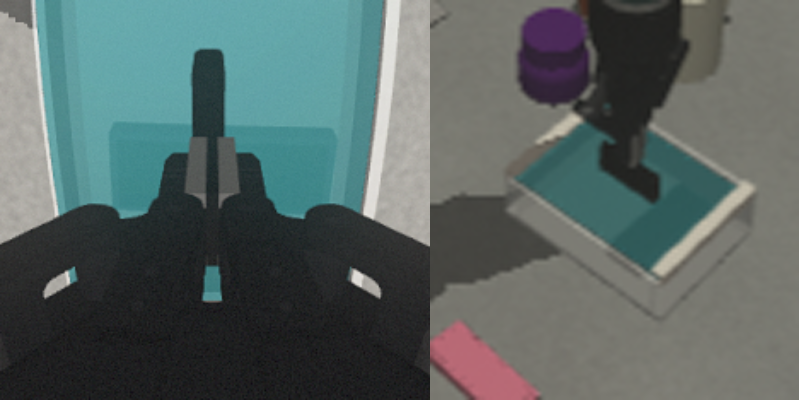

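Run:
```python
from h import *
P=pose()
c=lambda p:((p[0]-130)*430/252,(p[1]-150)*400/234)
for X in([.5694,.0408,.073],[.5776,-.0231,.073],[.5694,.0408,.047],P[0],P[0]+[0,0,.019]):print(X,c(wproj(X,P)))
a=np.radians(6.8)
for s in(-5,5):print(c(wproj(P[0]+[np.cos(a)*s/1e3,np.sin(a)*s/1e3,.019],P)),c(wproj(np.array([.5694,.0408,.073])+[np.cos(a)*s/1e3,np.sin(a)*s/1e3,0],P)))
print(P[2]['opening'],P[2]['finger_force'],P[2]['contact_force'])
for X in(P[0],P[0]+[0,0,.019],[.5694,.0408,.073],[.5776,-.0231,.073]):q=proj('side',X);print('side',(q[0]-200)*3.69+430,(q[1]-150)*4)
```

```text
[0.5694, 0.0408, 0.073] (np.float64(206.2166134830643), np.float64(55.30995633360087))
[0.5776, -0.0231, 0.073] (np.float64(208.48190322947744), np.float64(239.51157743240896))
[0.5694, 0.0408, 0.047] (np.float64(207.0087110062182), np.float64(36.14261884414797))
[0.57486603 0.00617006 0.05262248] (np.float64(210.81234437419053), np.float64(137.3433872731394))
[0.57486603 0.00617006 0.07162248] (np.float64(210.71767089935685), np.float64(161.4444493644057))
(np.float64(194.97220602634016), np.float64(161.3975515443134)) (np.float64(189.11385257748097), np.float64(55.30313605710889))
(np.float64(226.46457103441296), np.float64(161.43407004648446)) (np.float64(223.33146991126213), np.float64(55.32921047712283))
9.146418151063827e-05 0.0 [-0.77533796 -0.63898282 -1.10906216]
side 627.7712021252437 175.8046440664774
side 628.3439495454486 159.03475858527224
side 597.0117690975956 138.670486528771
side 653.9327557538188 175.45928938348993
```

Run:
```python
import cv2,numpy as np
im=cv2.imread('pics/w2_full.png');s=cv2.imread('pics/s2_full.png')
g=lambda i:np.clip(255*(i/255.)**.5,0,255).astype(np.uint8)
a=cv2.resize(g(im[170:310,210:300]),(370,580),interpolation=cv2.INTER_CUBIC);b=cv2.resize(g(s[165:215,230:266]),(418,580),interpolation=cv2.INTER_CUBIC)
cv2.imwrite('pics/w3.png',np.hstack([a,b]))
```

```text
(no output)
```

View pics/w3.png

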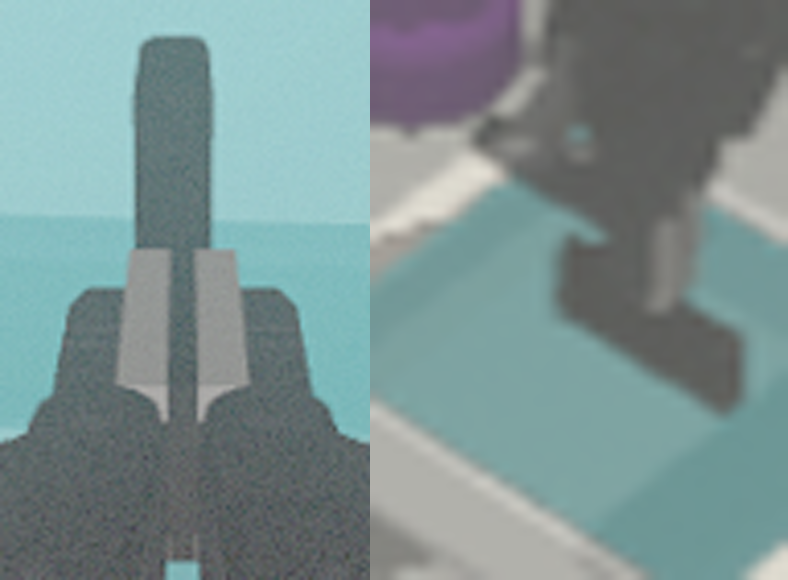

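Run:
```python
from h import *
P2=pose()
# w1 pose
P1=(np.array([.5727,.0218,.2601]),None,None)
a=np.radians(96.85);M=np.array([[np.cos(a),np.sin(a),0],[np.sin(a),-np.cos(a),0],[0,0,-1]]).T
M=np.array([[np.cos(a),np.sin(a),0],[np.sin(a),-np.cos(a),0],[0,0,-1.]])
P1=(P1[0],R.from_matrix(M),None)
def t2(p,q):
    o1,d1=wray(p,P1);o2,d2=wray(q,P2)
    s=np.linalg.lstsq(np.stack([d1,-d2],1),o2-o1,rcond=None)[0];A=o1+d1*s[0];B=o2+d2*s[1];return (A+B)/2,np.linalg.norm(A-B)
print(t2(np.array((380,229))/1.5,(251.8,179.2)))
# side+top on handle ends, side w3 top edge ends: (570,240),(740,330)
S=lambda x,y:(230+(x-370)/11.6,165+y/11.6)
for q,w in((S(572,240),(380,229)),(S(742,330),(380.5,306))):
    o1,d1=wray(np.array(w)/1.5,P1);o2,d2=ray('side',q)
    s=np.linalg.lstsq(np.stack([d1,-d2],1),o2-o1,rcond=None)[0];A=o1+d1*s[0];B=o2+d2*s[1];print((A+B)/2,np.linalg.norm(A-B))
```

```text
(array([0.57052451, 0.03393473, 0.03855267]), np.float64(0.00017981389748122207))
[0.57213516 0.03706703 0.06890615] 0.005086154153633039
[ 0.57941798 -0.02512862  0.07460064] 0.003311750825355796
```

The fingers appear to have shut above the handle top, with no contact. I open, go down a little and close again.

```bash
python3 -m pendant '[[0,0,0,0],[0,0,0,0],[0,0,0,0],[0,0,0,0],[0,0,0,0]]' 1
python3 -m pendant '[[0,0,0.01,0],[0,0,0.02,0],[0,0,0.03,0],[0,0,0.03,0],[0,0,0.03,0]]'
python3 -m pendant '[[0,0,0,0],[0,0,0,0],[0,0,0,0],[0,0,0,0],[0,0,0,0]]' -1 40
python3 - <<'E'
from h import *
im=bot.capture('wrist');cv2.imwrite('pics/w4_full.png',im[:,:,::-1])
s=bot.capture('side')
print(bot.sense()['opening'],bot.sense()['finger_force'],bot.sense()['contact_force'])
g=lambda i:np.clip(255*(i/255.)**.5,0,255).astype(np.uint8)
a=cv2.resize(g(im[170:310,210:300]),(370,580),interpolation=cv2.INTER_CUBIC);b=cv2.resize(g(s[165:215,230:266]),(418,580),interpolation=cv2.INTER_CUBIC)
cv2.imwrite('pics/w4.png',np.hstack([a,b])[:,:,::-1])
E
```

```text
time_s: 5.25
position: [0.5748, 0.0062, 0.0526]
tcp_rot: [-0.0, 0.664, 0.748, -0.0]
contact_force: [0.7, -0.5, 0.0]
opening: 0.0858
finger_force: 0.0
time_s: 5.88
position: [0.5749, 0.0061, 0.0451]
tcp_rot: [0.0, 0.664, 0.748, -0.0]
contact_force: [-0.4, 0.2, 0.8]
opening: 0.0857
finger_force: 0.0
time_s: 6.5
position: [0.5737, 0.0061, 0.0453]
tcp_rot: [-0.001, 0.664, 0.748, -0.001]
contact_force: [-3.9, 0.4, 5.2]
opening: 0.0083
finger_force: 40.4
0.008823433637968605 40.5218642950058 [-3.42062501 -0.02580087  5.3486298 ]
```

View pics/w4.png

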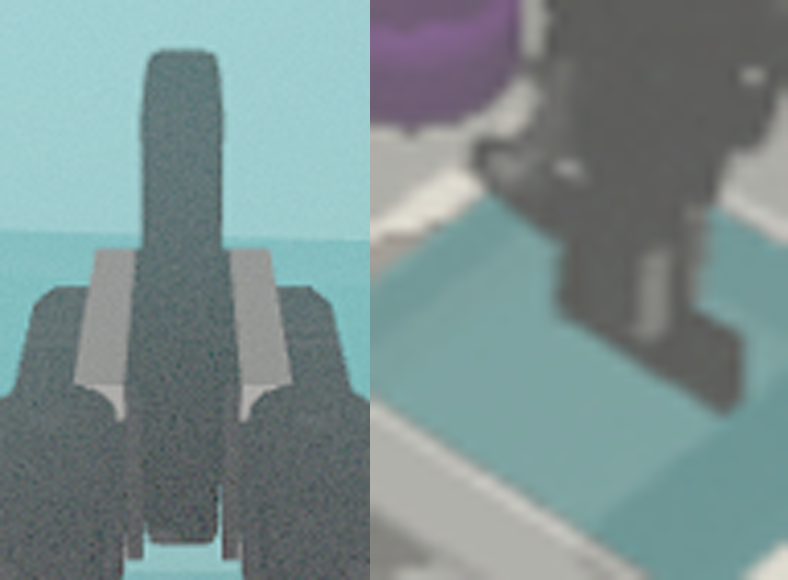

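The grip is on now: opening 8.8 mm, 40 N, handle between the pads. Next I slide the lid out.

```bash
python3 -m pendant '[[0,0,0,0],[0,-0.02,0,0],[0,-0.04,0,0],[0,-0.06,0,0],[0,-0.08,0,0]]' -1 60
python3 -m pendant '[[0,-0.03,0,0],[0,-0.06,0,0],[0,-0.09,0,0],[0,-0.12,0,0],[0,-0.15,0,0]]'
```

```text
time_s: 7.22
position: [0.5554, 0.0037, 0.0454]
tcp_rot: [0.0, 0.664, 0.748, 0.0]
contact_force: [1.7, 0.5, 2.0]
opening: 0.008
finger_force: 60.4
time_s: 7.85
position: [0.5179, -0.0008, 0.0454]
tcp_rot: [0.0, 0.664, 0.748, 0.0]
contact_force: [2.9, -1.3, 3.4]
opening: 0.0079
finger_force: 60.6
```

```bash
python3 -m pendant '[[0,-0.03,0,0],[0,-0.06,0,0],[0,-0.09,0,0],[0,-0.12,0,0],[0,-0.15,0,0]]'
python3 -m pendant '[[0,-0.04,0,0],[0,-0.08,0,0],[0,-0.12,0,0],[0,-0.16,0,0],[0,-0.2,0,0]]'
python3 - <<'E'
from h import *
save('side','s5',(60,100,400,340),2.2)
print(phi())
# tray from top0 corners at rim z
for z in(.012,):
    C=np.array([atz('top',p,z)[:2] for p in((406,174),(347,177),(349,223),(411,220))]);print(C,C.mean(0))
S=np.array([atz('side',p,.012)[:2] for p in((323,253),(290,283),(349,332),(380,295))]);print(S,S.mean(0))
for n,p in(('a',((323,253),(406,174))),('b',((290,283),(347,177))),('c',((349,332),(349,223))),('d',((380,295),(411,220)))):
    pass
print(tri((323,253),(347,177)),tri((290,283),(349,223)))
E
```

```text
time_s: 8.48
position: [0.479, -0.0052, 0.0448]
tcp_rot: [-0.001, 0.664, 0.748, -0.001]
contact_force: [0.8, -0.5, 0.3]
opening: 0.0075
finger_force: 60.2
time_s: 9.1
position: [0.43, -0.0112, 0.0451]
tcp_rot: [-0.0, 0.664, 0.748, -0.0]
contact_force: [1.1, -0.2, -1.4]
opening: 0.0079
finger_force: 60.0
96.82329358853626
[[ 0.59712793 -0.47501081]
 [ 0.59138527 -0.28429705]
 [ 0.4426844  -0.28243818]
 [ 0.4478555  -0.47932843]] [ 0.51976327 -0.38026862]
[[ 0.58821343 -0.28141424]
 [ 0.44083068 -0.28609425]
 [ 0.44765641 -0.48185473]
 [ 0.59498474 -0.47440881]] [ 0.51792131 -0.38094301]
(array([ 0.58957704, -0.28276615,  0.0127899 ]), np.float64(0.004114924581063349)) (array([ 0.44364063, -0.2837633 ,  0.006131  ]), np.float64(0.0006644686775574824))
```

View pics/s5.png

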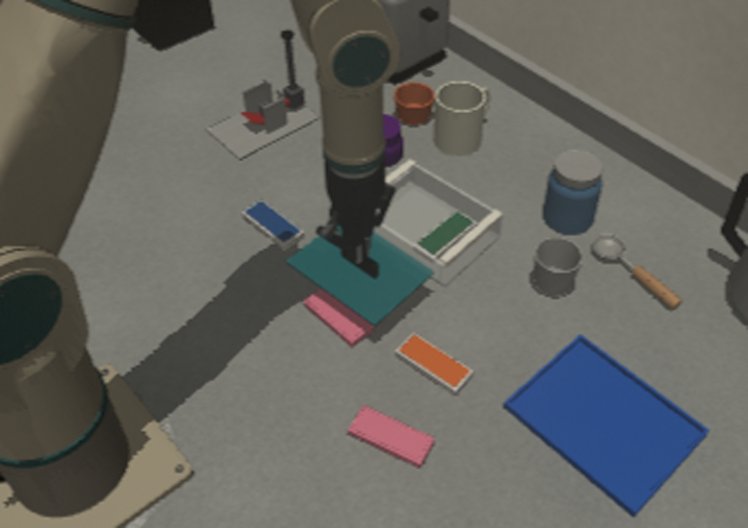

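The lid is clear of the box, and the picture shows only the green tin inside. Next I lift it and carry it to the tray.

Run:
```python
from h import *
plan((.43,-.011,.12,96.8),(.519,-.2,.12,94.5),(.519,-.382,.12,91.6),(.519,-.382,.009,91.6))
```

```text
[0.0, 0.008, -0.3, np.float64(0.0001)] dist mm 75 turn 0.0
[-0.793, 0.264, -0.0, 0.0064] dist mm 209 turn 2.3
[-0.726, -0.057, -0.0, 0.0081] dist mm 182 turn 2.9
[0.0, 0.0, 0.444, -0.0] dist mm 111 turn -0.0
```

```bash
python3 -m pendant '[[0,0,-0.05,0],[0,0,-0.1,0],[0,0,-0.18,0],[0,0,-0.26,0],[0,0,-0.3,0]]'
python3 -m pendant '[[-0.1,0.03,0,0],[-0.3,0.1,0,0.002],[-0.5,0.17,0,0.004],[-0.7,0.23,0,0.006],[-0.79,0.264,0,0.006]]'
python3 -m pendant '[[-0.15,-0.01,0,0.002],[-0.3,-0.02,0,0.004],[-0.45,-0.03,0,0.006],[-0.6,-0.05,0,0.008],[-0.726,-0.057,0,0.008]]'
python3 - <<'E'
from h import *
plan((.519,-.382,.03,91.6),(.519,-.382,.008,91.6))
E
```

```text
time_s: 9.78
position: [0.432, -0.011, 0.1218]
tcp_rot: [0.001, 0.663, 0.748, 0.001]
contact_force: [-0.4, 0.8, -1.0]
opening: 0.0077
finger_force: 60.0
time_s: 10.4
position: [0.5208, -0.2033, 0.1206]
tcp_rot: [0.001, 0.679, 0.734, -0.001]
contact_force: [-0.6, 0.6, -1.3]
opening: 0.0078
finger_force: 60.0
time_s: 11.02
position: [0.52, -0.383, 0.1202]
tcp_rot: [-0.0, 0.696, 0.718, -0.0]
contact_force: [-0.3, -0.2, -1.5]
opening: 0.0075
finger_force: 60.0
[0.004, -0.004, 0.361, np.float64(0.0004)] dist mm 90 turn 0.2
[0.0, 0.0, 0.088, -0.0] dist mm 22 turn -0.0
```

```bash
python3 -m pendant '[[0.004,-0.004,0.1,0],[0.004,-0.004,0.2,0],[0.004,-0.004,0.3,0],[0.004,-0.004,0.36,0],[0.004,-0.004,0.36,0]]'
python3 -m pendant '[[0,0,0.025,0],[0,0,0.05,0],[0,0,0.075,0],[0,0,0.088,0],[0,0,0.088,0]]'
python3 -m pendant '[[0,0,0,0],[0,0,0,0],[0,0,0,0],[0,0,0,0],[0,0,0,0]]'
```

```text
time_s: 11.65
position: [0.519, -0.3799, 0.0292]
tcp_rot: [-0.001, 0.696, 0.718, -0.0]
contact_force: [0.2, -0.5, -0.5]
opening: 0.0088
finger_force: 38.5
time_s: 12.28
position: [0.5195, -0.3804, 0.0079]
tcp_rot: [-0.0, 0.696, 0.718, -0.0]
contact_force: [-0.1, -0.3, -1.3]
opening: 0.0074
finger_force: 62.7
time_s: 12.9
position: [0.5196, -0.3804, 0.0082]
tcp_rot: [-0.0, 0.696, 0.718, 0.0]
contact_force: [0.5, -0.4, -1.1]
opening: 0.0077
finger_force: 62.7
```

```bash
python3 -m pendant '[[0,0,0.005,0],[0,0,0.008,0],[0,0,0.008,0],[0,0,0.008,0],[0,0,0.008,0]]'
python3 -m pendant '[[0,0,0.004,0],[0,0,0.008,0],[0,0,0.008,0],[0,0,0.008,0],[0,0,0.008,0]]'
```

```text
time_s: 13.52
position: [0.5198, -0.3806, 0.0074]
tcp_rot: [0.0, 0.696, 0.718, 0.0]
contact_force: [-1.6, 1.9, 8.2]
opening: 0.0078
finger_force: 63.8
time_s: 14.15
position: [0.5198, -0.3805, 0.0073]
tcp_rot: [0.0, 0.696, 0.718, 0.001]
contact_force: [-4.5, 5.0, 19.8]
opening: 0.0075
finger_force: 65.4
```

```bash
python3 -m pendant '[[0,0,-0.01,0],[0,0,-0.01,0],[0,0,-0.01,0],[0,0,-0.01,0],[0,0,-0.01,0]]' 1
python3 -m pendant '[[0,0,-0.1,0],[0,0,-0.3,0],[0,0,-0.5,0],[0,0,-0.7,0],[0,0,-0.7,0]]'
python3 - <<'E'
from h import *
print(phi());plan((.43,-.22,.2,90))
save('wrist','w5')
save('side','s6',(270,230,400,345),2)
E
```

```text
time_s: 14.78
position: [0.5195, -0.3804, 0.0064]
tcp_rot: [-0.0, 0.696, 0.718, -0.0]
contact_force: [0.2, -0.0, -0.2]
opening: 0.0853
finger_force: 0.0
time_s: 15.4
position: [0.5219, -0.3827, 0.1863]
tcp_rot: [0.004, 0.696, 0.718, 0.001]
contact_force: [-0.2, 0.1, -0.7]
opening: 0.0855
finger_force: 0.0
91.80150752368968
[0.662, -0.347, -0.055, np.float64(0.005)] dist mm 187 turn 1.8
```

View pics/s6.png

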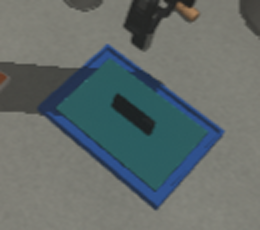

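The lid lies flat in the tray, handle up. Next is tin_c.

```bash
cat >> seg.py <<'E'
def tinw(im,c,z=.014,P=None,k=3):
    for ce,a,b in blobs('w',hsvmask(im,*COL[c]),k,60):
        ys,xs=np.nonzero(b)
        W=np.array([wz(p,z,P)[:2] for p in zip(xs,ys)])
        rc=cv2.minAreaRect((W*1000).astype(np.float32));bp=cv2.boxPoints(rc)/1000
        e=[bp[1]-bp[0],bp[2]-bp[1]];l=max(e,key=np.linalg.norm);s=min(e,key=np.linalg.norm)
        print(c,'px',ce.round(1),a,'ctr',np.array(rc[0])/1000,'mean',W.mean(0),'size',np.linalg.norm(l).round(4),np.linalg.norm(s).round(4),'ang',np.degrees(np.arctan2(l[1],l[0]))%180)
E
python3 -m pendant '[[0.15,-0.08,0,0],[0.3,-0.16,-0.05,0],[0.45,-0.24,-0.05,0.005],[0.6,-0.32,-0.05,0.005],[0.66,-0.35,-0.05,0.005]]'
python3 -m pendant '[[0,0,0,0],[0,0,0,0],[0,0,0,0],[0,0,0,0],[0,0,0,0]]'
python3 - <<'E'
from seg import *
P=pose();print(P[0],phi());save('wrist','w6',s=1.4)
im=cv2.imread('pics/w6_full.png')[:,:,::-1].copy()
tinw(im,'orange');tinw(im,'blue')
T=bot.capture('top');
for c in('orange','blue','green'):
    for ce,a,b in blobs('t',hsvmask(T,*COL[c]),3):print('top',c,ce,a,atz('top',ce,.014))
E
```

```text
time_s: 16.12
position: [0.4248, -0.2155, 0.1928]
tcp_rot: [-0.002, 0.706, 0.708, -0.0]
contact_force: [0.5, -0.8, 0.2]
opening: 0.0854
finger_force: 0.0
time_s: 16.75
position: [0.427, -0.2187, 0.1941]
tcp_rot: [0.0, 0.707, 0.707, -0.0]
contact_force: [-0.5, -0.4, 0.6]
opening: 0.0852
finger_force: 0.0
[ 0.427  -0.2187  0.1941] 89.97956977372566Traceback (most recent call last):
  File "<stdin>", line 4, in <module>
  File "seg.py", line 13, in tinw
    W=np.array([wz(p,z,P)[:2] for p in zip(xs,ys)])
                ~~^^^^^^^
  File "h.py", line 42, in wz
    o,d=wray(px,P);return o+d*(z-o[2])/d[2]
        ~~~~^^^^^^
  File "h.py", line 37, in wray
    c=bot.calibration('wrist');K=c['mtx'];H=np.array(c['hand_eye'])
ValueError: time passes only in moves, steps and waits
```

View pics/w6.png

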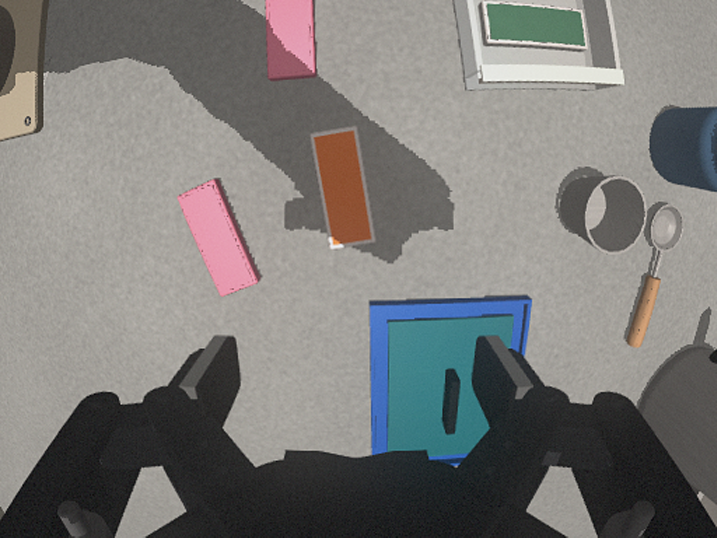

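The picture shows orange tin_c at (343,188), white-bordered, between pink look-alikes at (290,38) and (218,238). Green tin_a is in the box at (533,25).

```bash
sed -i "s/^def save/_C={}\ndef cal(n):\n    if n not in _C:_C[n]=bot.calibration(n)\n    return _C[n]\ndef save/; s/bot.calibration('wrist')/cal('wrist')/; s/=bot.calibration(n)\(;\)/=cal(n)\1/" h.py
sed -i "s/W=np.array(\[wz(p,z,P)/P=P or pose();W=np.array([wz(p,z,P)/" seg.py
cat > meas.py <<'E'
from seg import *
import sys
P=pose();im=bot.capture('wrist');print(P[0],phi())
for c in sys.argv[1:]:tinw(im,c,P=P)
E
python3 - <<'E'
from seg import *
COL['orange']=(4,16,150,90)
P=pose()
im=cv2.imread('pics/w6_full.png')[:,:,::-1].copy()
tinw(im,'orange',P=P);tinw(im,'green',z=.019,P=P)
W=np.array([wz(np.array(p)/1.4,.014,P)[:2] for p in((312,135),(355,128),(374,241),(332,248))]);print(W,W.mean(0))
T=bot.capture('top');S=bot.capture('side')
for c in('orange','blue','green'):
    for n,i in(('top',T),('side',S)):
        for ce,a,b in blobs('t',hsvmask(i,*COL[c]),3):
            if a<500:print(n,c,ce,a,atz(n,ce,.014))
E
```

```text
orange px [244.5 133.4] 2109 ctr [ 0.4162 -0.1779] mean [ 0.4162 -0.1772] size 0.0909 0.0319 ang 99.57974
[[ 0.3916 -0.1339]
 [ 0.4267 -0.1285]
 [ 0.4427 -0.2231]
 [ 0.4071 -0.2292]] [ 0.417  -0.1787]Traceback (most recent call last):
  File "<stdin>", line 11, in <module>
  File "h.py", line 18, in atz
    o,d=ray(n,px); return o+d*(z-o[2])/d[2]
        ~~~^^^^^^
  File "h.py", line 15, in ray
    c=cal(n); K=np.array(c['mtx']); Rm=np.array(c['R']);t=np.array(c['t'])
TypeError: 'NoneType' object is not callable
```

```bash
sed -i 's/def ray(n,px,cal=None)/def ray(n,px)/' h.py
python3 - <<'E'
from seg import *
plan((.412,-.152,.05,99.6),(.412,-.152,.02,99.6))
T=bot.capture('top');S=bot.capture('side')
for c in('orange','blue','green'):
    for n,i in(('top',T),('side',S)):
        for ce,a,b in blobs('t',hsvmask(i,*COL[c]),3):
            if a<500:print(n,c,ce,a,atz(n,ce,.014))
E
```

```text
[0.266, -0.06, 0.577, np.float64(-0.0267)] dist mm 159 turn -9.6
[0.0, 0.0, 0.12, -0.0] dist mm 30 turn -0.0
top orange [187.7188 132.4625] 160 [0.7508 0.2278 0.014 ]
top blue [398.9109 196.7728] 449 [ 0.5229 -0.446   0.014 ]
top blue [206.3165 237.1097] 237 [0.408  0.1679 0.014 ]
top blue [348.9677 180.8548] 62 [ 0.5782 -0.2895  0.014 ]
top green [266.8967 180.4601] 213 [ 0.5852 -0.0265  0.014 ]
```

```bash
python3 -m pendant '[[0.1,-0.02,0.15,-0.01],[0.2,-0.04,0.3,-0.02],[0.266,-0.06,0.45,-0.0267],[0.266,-0.06,0.55,-0.0267],[0.266,-0.06,0.577,-0.0267]]' 0.41
python3 -m pendant '[[0,0,0.04,0],[0,0,0.08,0],[0,0,0.12,0],[0,0,0.12,0],[0,0,0.12,0]]'
python3 - <<'E'
from h import *
P=pose();print(P[0],phi(),P[2]['opening'])
im=bot.capture('wrist');cv2.imwrite('pics/w7_full.png',im[:,:,::-1]);S=bot.capture('side')
g=lambda i:np.clip(255*(i/255.)**.6,0,255).astype(np.uint8)
c=[int(v) for v in proj('side',[.415,-.165,.02])];print(c)
b=cv2.resize(g(S[c[1]-30:c[1]+30,c[0]-26:c[0]+26]),(400,460),interpolation=cv2.INTER_CUBIC)
a=cv2.resize(g(im[130:330,165:345]),(400,460),interpolation=cv2.INTER_CUBIC)
cv2.imwrite('pics/w7.png',np.hstack([a,b])[:,:,::-1])
E
```

```text
time_s: 17.62
position: [0.4113, -0.1515, 0.0488]
tcp_rot: [-0.001, 0.645, 0.764, -0.0]
contact_force: [-0.6, -0.8, -0.4]
opening: 0.0602
finger_force: 0.0
time_s: 18.25
position: [0.4123, -0.152, 0.0202]
tcp_rot: [0.0, 0.645, 0.764, 0.0]
contact_force: [0.1, -0.2, -0.3]
opening: 0.0604
finger_force: 0.0
[ 0.412258   -0.15196548  0.02019931] 99.62633448449321 0.06041250168384329
[253, 259]
```

View pics/w7.png

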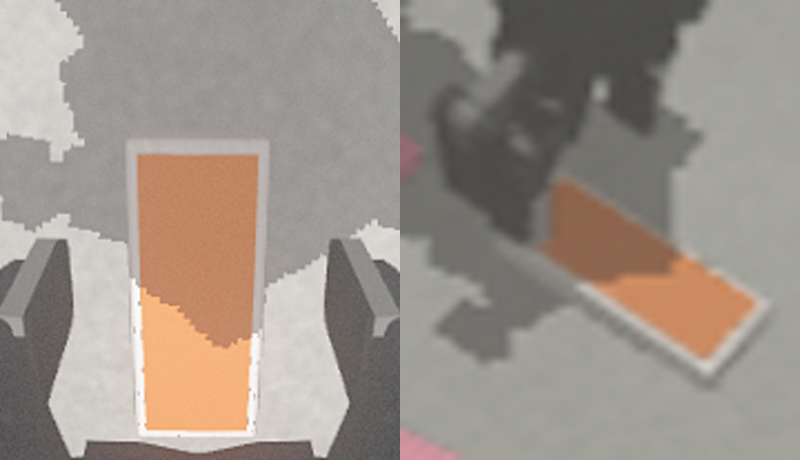

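```bash
python3 -m pendant '[[0,0,0.02,0],[0,0,0.04,0],[0,0,0.05,0],[0,0,0.05,0],[0,0,0.05,0]]'
python3 -m pendant '[[0,0,0.01,0],[0,0,0.02,0],[0,0,0.02,0],[0,0,0.02,0],[0,0,0.02,0]]'
python3 -m pendant '[[0,0,0.01,0],[0,0,0.01,0],[0,0,0.01,0],[0,0,0.01,0],[0,0,0.01,0]]'
```

```text
time_s: 18.98
position: [0.4121, -0.1518, 0.0077]
tcp_rot: [0.0, 0.645, 0.764, 0.0]
contact_force: [0.0, -0.0, 0.2]
opening: 0.0604
finger_force: 0.0
time_s: 19.6
position: [0.412, -0.1518, 0.0025]
tcp_rot: [0.0, 0.645, 0.764, 0.0]
contact_force: [0.3, 0.8, 0.8]
opening: 0.06
finger_force: 0.0
time_s: 20.23
position: [0.412, -0.1518, -0.0001]
tcp_rot: [-0.0, 0.645, 0.764, 0.0]
contact_force: [-0.5, -0.4, 0.1]
opening: 0.0602
finger_force: 0.0
```

```bash
python3 -m pendant '[[0,0,0,0],[0,0,0,0],[0,0,0,0],[0,0,0,0],[0,0,0,0]]' -1 30
python3 - <<'E'
from h import *
P=pose();print(P[0],phi(),P[2]['opening'])
im=bot.capture('wrist');S=bot.capture('side')
g=lambda i:np.clip(255*(i/255.)**.6,0,255).astype(np.uint8)
c=[int(v) for v in proj('side',[.415,-.165,.02])]
b=cv2.resize(g(S[c[1]-30:c[1]+30,c[0]-26:c[0]+26]),(400,460),interpolation=cv2.INTER_CUBIC)
a=cv2.resize(g(im[130:330,165:345]),(400,460),interpolation=cv2.INTER_CUBIC)
cv2.imwrite('pics/w8.png',np.hstack([a,b])[:,:,::-1])
E
```

```text
time_s: 20.85
position: [0.4119, -0.1518, -0.0001]
tcp_rot: [-0.0, 0.645, 0.764, -0.0]
contact_force: [0.1, 0.3, -0.3]
opening: 0.0002
finger_force: 0.0
[ 4.11909817e-01 -1.51776942e-01 -1.02924703e-04] 99.62314205327061 0.00021632403085047045
```

The fingers shut above the tin with the TCP reading 0, so the real tips stand about 20 mm higher than the reading. I probe down onto the tin top to find the offset.

```bash
for i in 1 2; do python3 -m pendant '[[0,0,0.006,0],[0,0,0.006,0],[0,0,0.006,0],[0,0,0.006,0],[0,0,0.006,0]]' | grep -E 'posi|conta'; done
python3 -m pendant '[[0,0,0.006,0],[0,0,0.006,0],[0,0,0.006,0],[0,0,0.006,0],[0,0,0.006,0]]' | grep -E 'posi|conta'
```

```text
position: [0.412, -0.1518, -0.0016]
contact_force: [-1.0, -0.7, -0.4]
position: [0.4119, -0.1518, -0.0031]
contact_force: [-0.5, -0.4, 0.7]
position: [0.412, -0.1518, -0.0046]
contact_force: [-0.1, 0.0, -0.2]
```

View pics/w8.png

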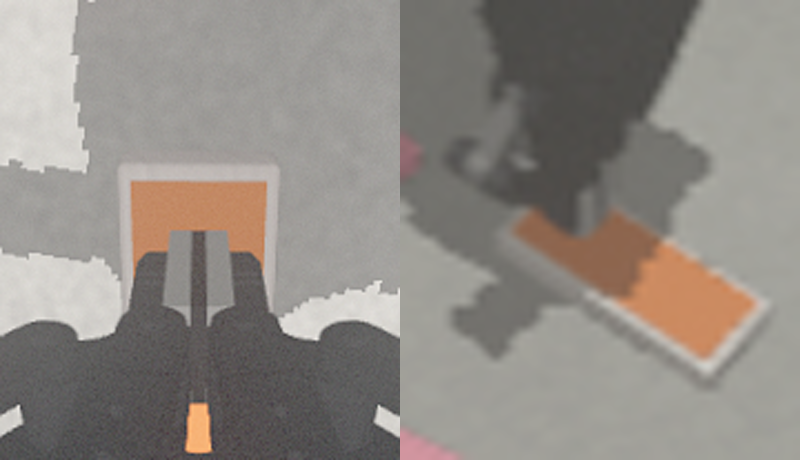

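```bash
for i in 1; do python3 -m pendant '[[0,0,0.006,0],[0,0,0.006,0],[0,0,0.006,0],[0,0,0.006,0],[0,0,0.006,0]]' | grep -E 'posi|conta'; done
python3 -m pendant '[[0,0,0.006,0],[0,0,0.006,0],[0,0,0.006,0],[0,0,0.006,0],[0,0,0.006,0]]' | grep -E 'posi|conta'
python3 -m pendant '[[0,0,0.006,0],[0,0,0.006,0],[0,0,0.006,0],[0,0,0.006,0],[0,0,0.006,0]]' | grep -E 'posi|conta'
```

```text
position: [0.412, -0.1518, -0.0061]
contact_force: [-0.2, 0.4, -0.3]
position: [0.4121, -0.1518, -0.007]
contact_force: [-1.1, 1.0, 10.5]
position: [0.4121, -0.1518, -0.0071]
contact_force: [-3.1, 2.5, 30.6]
```

```bash
python3 -m pendant '[[0,0,-0.04,0],[0,0,-0.04,0],[0,0,-0.04,0],[0,0,-0.04,0],[0,0,-0.04,0]]' 0.41 | grep -E 'posi|conta|open'
python3 -m pendant '[[0,0,0.04,0],[0,0,0.06,0],[0,0,0.075,0],[0,0,0.075,0],[0,0,0.075,0]]' | grep -E 'posi|conta|open'
python3 -m pendant '[[0,0,0,0],[0,0,0,0],[0,0,0,0],[0,0,0,0],[0,0,0,0]]' -1 40
```

```text
position: [0.4117, -0.1517, 0.0006]
contact_force: [-0.5, -1.2, 0.6]
opening: 0.0597
position: [0.4125, -0.152, -0.0172]
contact_force: [-0.5, 0.6, -0.3]
opening: 0.0602
time_s: 26.58
position: [0.4125, -0.152, -0.017]
tcp_rot: [-0.0, 0.645, 0.764, -0.0]
contact_force: [-0.9, 0.8, 6.2]
opening: 0.0389
finger_force: 40.5
```

Run:
```python
from seg import *
C=np.array([atz('top',(115+x/5.32,155+y/5.333),.006)[:2] for x,y in((60,97),(222,95),(215,365),(53,365))]);print(C)
for i in range(4):
    d=C[i]-C[i-1];print(np.linalg.norm(d),np.degrees(np.arctan2(d[1],d[0])))
print(C.mean(0))
S=np.array([atz('side',(60+x/2.2,100+y/2.2),.006)[:2] for x,y in((240,157),(207,130),(318,120))]);print(S)
plan((.412,-.152,.09,99.6),(.44,.05,.09,130),(.43,.2,.09,170))
```

```text
[[0.6207 0.4262]
 [0.6198 0.3282]
 [0.4556 0.3296]
 [0.4578 0.4258]]
0.16298446810054112 0.1460226220158656
0.09806866013706712 -90.51890944014416
0.16424171762465029 179.5012876408234
0.09624347868731956 88.72607364485081
[0.5385 0.3775]
[[0.458  0.327 ]
 [0.4553 0.4216]
 [0.6132 0.3186]]
[0.0, -0.002, -0.428, np.float64(0.0)] dist mm 107 turn 0.0
[0.778, 0.245, -0.0, -0.0844] dist mm 204 turn -30.4
[0.485, 0.355, -0.0, -0.1111] dist mm 150 turn -40
```

```bash
python3 -m pendant '[[0,0,-0.08,0],[0,0,-0.18,0],[0,0,-0.3,0],[0,0,-0.43,0],[0,0,-0.43,0]]' - 60
python3 -m pendant '[[0.15,0.05,0,-0.02],[0.3,0.1,0,-0.04],[0.45,0.15,0,-0.06],[0.6,0.2,0,-0.08],[0.77,0.24,0,-0.084]]'
python3 -m pendant '[[0.1,0.07,0,-0.025],[0.2,0.14,0,-0.05],[0.3,0.21,0,-0.075],[0.4,0.28,0,-0.1],[0.48,0.35,0,-0.111]]'
python3 - <<'E'
from h import *
plan((.385,.378,.10,179.5));print(pose()[2]['joints'])
E
```

```text
time_s: 27.2
position: [0.4138, -0.1523, 0.0916]
tcp_rot: [0.001, 0.645, 0.764, 0.0]
contact_force: [0.5, 0.7, -0.2]
opening: 0.0378
finger_force: 61.1
time_s: 27.82
position: [0.4394, 0.049, 0.0894]
tcp_rot: [-0.001, 0.423, 0.906, -0.0]
contact_force: [-0.0, -0.4, -0.6]
opening: 0.038
finger_force: 61.1
time_s: 28.45
position: [0.4286, 0.1973, 0.0893]
tcp_rot: [-0.002, 0.087, 0.996, 0.0]
contact_force: [0.4, -0.7, -0.4]
opening: 0.038
finger_force: 61.1
[0.297, 0.682, -0.043, np.float64(-0.0263)] dist mm 186 turn -9.5
[-0.78185807  0.62202521  0.43275054  2.1212934  -0.53217504  0.50654365
  1.45046063]
```

```bash
python3 -m pendant '[[0.06,0.14,-0.01,-0.005],[0.12,0.28,-0.02,-0.01],[0.18,0.42,-0.04,-0.015],[0.24,0.56,-0.04,-0.02],[0.3,0.68,-0.04,-0.026]]'
python3 -m pendant '[[0,0,0,0],[0,0,0,0],[0,0,0,0],[0,0,0,0],[0,0,0,0]]'
python3 - <<'E'
from seg import *
P=pose();print(P[0],phi(),P[2]['opening'])
save('wrist','w9',s=1.55)
im=cv2.imread('pics/w9_full.png')[:,:,::-1].copy()
for ce,a,b in blobs('w',hsvmask(im,0,4,150,60),2):print('red',ce,a)
for X in((.516-.06,.378+.05,.006),(.516-.06,.378-.05,.006),(.621,.428,.006),(.621,.328,.006),(.508,.378,.031),(.525,.406,.068),(.525,.35,.068)):print(X,wproj(X,P)*1.55)
E
```

```text
time_s: 29.08
position: [0.3848, 0.3779, 0.0992]
tcp_rot: [-0.001, 0.006, 1.0, 0.0]
contact_force: [-0.8, 0.0, -0.8]
opening: 0.0382
finger_force: 61.1
time_s: 29.7
position: [0.3862, 0.3761, 0.1005]
tcp_rot: [-0.001, 0.008, 1.0, 0.0]
contact_force: [0.7, -0.2, -0.2]
opening: 0.0379
finger_force: 61.0
[0.3862 0.3761 0.1005] 179.12478190263016 0.03793246640683106
(0.456, 0.428, 0.006) [475.5    394.4577]
(0.456, 0.328, 0.006) [319.322  396.7484]
(0.621, 0.428, 0.006) [460.1816 564.5639]
(0.621, 0.328, 0.006) [339.0236 566.3057]
(0.508, 0.378, 0.031) [398.6663 484.6967]
(0.525, 0.406, 0.068) [446.3862 542.1322]
(0.525, 0.35, 0.068) [352.5995 543.497 ]
```

View pics/w9.png

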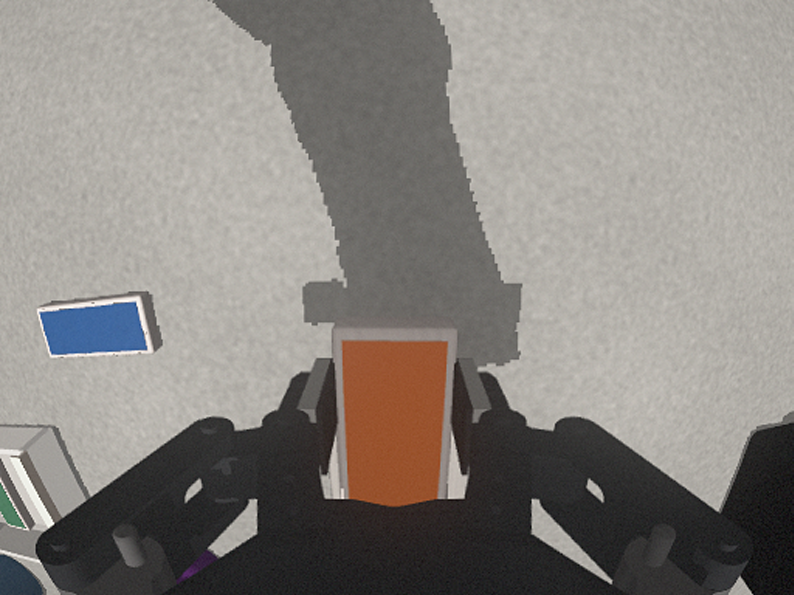

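The camera faces backwards here, so the gripper hides the holder. The tin hangs straight in the hand, centred at (395,420). I find the holder by fitting its base-plate outline in the unobstructed top and side pictures.

```bash
cat > fit.py <<'E'
from seg import *
from scipy.optimize import minimize
from scipy.ndimage import map_coordinates
I={n:cv2.cvtColor(cv2.imread(f'pics/{n}0_full.png'),cv2.COLOR_BGR2GRAY).astype(float) for n in('top','side')}
def edge(p,names,d=.003):
    x,y,a=p[0],p[1],p[2];R2=np.array([[np.cos(a),-np.sin(a)],[np.sin(a),np.cos(a)]])
    s=np.linspace(-.055,.1,40);L=[]
    for sg in(-1,1):L.append((np.c_[s,0*s+sg*.05],(0,sg)))
    t=np.linspace(-.045,.045,25);L.append((np.c_[0*t-.06,t],(-1,0)));L.append((np.c_[0*t+.105,t],(1,0)))
    tot=0
    for n in names:
        K=cal(n);
        for q,nn in L:
            v=[]
            for k in(-d,d):
                w=(q+np.array(nn)*k)@R2.T+[x,y];X=np.c_[w,0*w[:,0]+.006]
                c=X@np.array(K['R']).T+K['t'];uv=c@np.array(K['mtx']).T;uv=uv[:,:2]/uv[:,2:]
                v.append(map_coordinates(I[n],[uv[:,1],uv[:,0]],order=1))
            tot-=np.mean(np.clip(v[0]-v[1],-30,60))
    return tot
for names in(('top',),('side',),('top','side')):
    b=min((minimize(edge,[.516+dx,.378+dy,a],args=(names,),method='Nelder-Mead',options=dict(initial_simplex=np.array([.516+dx,.378+dy,a])+np.array([[0,0,0],[.004,0,0],[0,.004,0],[0,0,.03]]))) for dx in(-.003,.003) for dy in(-.003,.003) for a in(-.06,0,.06)),key=lambda r:r.fun)
    print(names,b.x[:2],np.degrees(b.x[2]),b.fun)
E
python3 fit.py
```

```text
('top',) [0.5179 0.3804] -0.6269332207990258 -57.66855480979225
('side',) [0.5169 0.3781] 0.0010611437343919818 -47.083338570953835
('top', 'side') [0.5172 0.3791] 0.0851483845812202 -101.24038572683912
```

Run:
```python
from seg import *
P=pose()
e=wz((395/1.55,328/1.55),P[0][2]+.031,P);print('near end',e,'centre-tcp',e[0]+.05-P[0][0])
print([wz((u/1.55,420/1.55),P[0][2]+.031,P)[1]-P[0][1] for u in(333,457)])
plan((.387,.379,.02,179.8),(.387,.379,-.008,179.8),(.48,.379,-.009,179.8))
```

```text
near end [0.3634 0.3775 0.1315] centre-tcp 0.027231188838197418
[np.float64(-0.02011812962721543), np.float64(0.02164475584520481)]
[-0.003, 0.011, 0.322, np.float64(-0.0018)] dist mm 81 turn -0.7
[0.0, 0.0, 0.112, -0.0] dist mm 28 turn -0.0
[-0.372, 0.001, 0.004, -0.0] dist mm 93 turn -0.0
```

```bash
python3 -m pendant '[[0,0.01,0.1,-0.002],[0,0.01,0.2,-0.002],[0,0.01,0.3,-0.002],[0,0.01,0.32,-0.002],[0,0.01,0.32,-0.002]]'
python3 -m pendant '[[0,0,0.05,0],[0,0,0.1,0],[0,0,0.112,0],[0,0,0.112,0],[0,0,0.112,0]]'
python3 -m pendant '[[-0.04,0,0,0],[-0.08,0,0,0],[-0.12,0,0,0],[-0.16,0,0,0],[-0.2,0,0,0]]'
python3 -c "
from h import *
print(phi())"
```

```text
time_s: 30.38
position: [0.3862, 0.3791, 0.0207]
tcp_rot: [-0.0, 0.001, 1.0, 0.0]
contact_force: [-0.9, 0.9, -0.8]
opening: 0.0383
finger_force: 61.0
time_s: 31.0
position: [0.3861, 0.3792, -0.0074]
tcp_rot: [-0.0, 0.001, 1.0, 0.0]
contact_force: [0.8, 0.8, -0.0]
opening: 0.0384
finger_force: 61.0
time_s: 31.62
position: [0.4367, 0.3789, -0.0076]
tcp_rot: [-0.001, 0.001, 1.0, 0.0]
contact_force: [-0.3, -0.5, -0.7]
opening: 0.0383
finger_force: 61.0
179.89042861286586
```

```bash
python3 -m pendant '[[0,0,0.006,0],[-0.02,0,0.006,0],[-0.04,0,0.006,0],[-0.06,0,0.006,0],[-0.08,0,0.006,0]]'
python3 -m pendant '[[-0.016,0,0,0],[-0.032,0,0,0],[-0.048,0,0,0],[-0.064,0,0,0],[-0.08,0,0,0]]'
```

```text
time_s: 32.25
position: [0.4528, 0.3788, -0.0099]
tcp_rot: [-0.004, 0.0, 1.0, -0.0]
contact_force: [-5.3, -0.0, -1.9]
opening: 0.0378
finger_force: 61.0
time_s: 32.88
position: [0.4762, 0.3789, -0.0094]
tcp_rot: [-0.001, 0.001, 1.0, 0.0]
contact_force: [-1.6, -0.6, -2.8]
opening: 0.0382
finger_force: 60.8
```

```bash
python3 -m pendant '[[-0.012,0,0,0],[-0.024,0,0,0],[-0.036,0,0,0],[-0.044,0,0,0],[-0.044,0,0,0]]'
python3 -m pendant '[[-0.006,0,0,0],[-0.012,0,0,0],[-0.012,0,0,0],[-0.012,0,0,0],[-0.012,0,0,0]]'
```

```text
time_s: 33.5
position: [0.4875, 0.3789, -0.0091]
tcp_rot: [-0.0, 0.001, 1.0, 0.0]
contact_force: [-0.0, 0.5, -3.3]
opening: 0.0379
finger_force: 60.8
time_s: 34.12
position: [0.4891, 0.379, -0.0093]
tcp_rot: [-0.001, 0.001, 1.0, 0.0]
contact_force: [-4.6, 0.4, -3.2]
opening: 0.0378
finger_force: 60.8
```

```bash
python3 -m pendant '[[-0.006,0,0,0],[-0.006,0,0,0],[-0.006,0,0,0],[-0.006,0,0,0],[-0.006,0,0,0]]'
python3 -m pendant '[[0,0,0,0],[0,0,0,0],[0,0,0,0],[0,0,0,0],[0,0,0,0]]' 0.2
```

```text
time_s: 34.75
position: [0.4891, 0.3789, -0.0096]
tcp_rot: [-0.003, 0.0, 1.0, -0.0]
contact_force: [-6.8, 0.5, -1.3]
opening: 0.038
finger_force: 60.9
time_s: 35.38
position: [0.4917, 0.3789, -0.0091]
tcp_rot: [-0.0, 0.001, 1.0, 0.0]
contact_force: [1.1, 0.2, -0.5]
opening: 0.051
finger_force: 0.0
```

```bash
python3 -m pendant '[[0.07,0,0,0],[0.14,0,0,0],[0.21,0,0,0],[0.28,0,0,0],[0.36,0,0,0]]'
python3 -m pendant '[[0,0,-0.2,0],[0,0,-0.4,0],[0,0,-0.6,0],[0,0,-0.6,0],[0,0,-0.6,0]]'
python3 - <<'E'
from h import *
print(phi());plan((.42,.25,.17,135),(.42,.13,.19,92))
E
```

```text
time_s: 36.0
position: [0.4009, 0.3791, -0.009]
tcp_rot: [-0.0, 0.001, 1.0, 0.0]
contact_force: [0.4, 0.4, -0.7]
opening: 0.0513
finger_force: 0.0
time_s: 36.62
position: [0.4007, 0.379, 0.1405]
tcp_rot: [-0.001, 0.001, 1.0, 0.0]
contact_force: [-0.1, -0.2, 0.5]
opening: 0.0516
finger_force: 0.0
179.92691055520487
[-0.078, -0.516, -0.118, np.float64(0.1248)] dist mm 134 turn 44.9
[-0.339, -0.339, -0.08, 0.1194] dist mm 122 turn 43
```

```bash
python3 -m pendant '[[-0.01,-0.1,-0.1,0.025],[-0.03,-0.2,-0.1,0.05],[-0.05,-0.3,-0.12,0.075],[-0.07,-0.4,-0.12,0.1],[-0.078,-0.516,-0.12,0.125]]' 0.41
python3 -m pendant '[[-0.08,-0.08,-0.05,0.025],[-0.16,-0.16,-0.08,0.05],[-0.24,-0.24,-0.08,0.075],[-0.34,-0.34,-0.08,0.1],[-0.34,-0.34,-0.08,0.119]]'
python3 -m pendant '[[0,0,0,0],[0,0,0,0],[0,0,0,0],[0,0,0,0],[0,0,0,0]]' | grep posi
cat > two.py <<'E'
from seg import *
import sys
c=sys.argv[1]
T=bot.capture('top');S=bot.capture('side')
for n,i in(('top',T),('side',S)):
    for ce,a,b in blobs('t',hsvmask(i,*COL[c]),4):print(n,c,ce.round(1),a,atz(n,ce,.014))
E
python3 meas.py blue; python3 two.py blue;python3 two.py orange
```

```text
time_s: 37.25
position: [0.4201, 0.2488, 0.1693]
tcp_rot: [-0.001, 0.386, 0.923, -0.001]
contact_force: [-0.3, -0.6, 0.2]
opening: 0.0601
finger_force: 0.0
time_s: 37.88
position: [0.4196, 0.1268, 0.1898]
tcp_rot: [-0.001, 0.698, 0.716, -0.002]
contact_force: [0.2, 0.9, 0.0]
opening: 0.0601
finger_force: 0.0
position: [0.4207, 0.1299, 0.1908]
[0.4207 0.1299 0.1908] 92.08330419432606
top blue [377.4 199.4] 954 [ 0.5159 -0.3767  0.014 ]
side blue [336.  294.3] 995 [ 0.5065 -0.3939  0.014 ]
top orange [187.7 132.5] 160 [0.7508 0.2278 0.014 ]
top orange [138.9 211.9] 97 [0.4924 0.3806 0.014 ]
side orange [167.7 157.4] 36 [0.4942 0.3875 0.014 ]
```

Run:
```python
from seg import *
P=pose();im=bot.capture('wrist');cv2.imwrite('pics/w10_full.png',im[:,:,::-1])
COL['blue']=(100,126,110,35);tinw(im,'blue',P=P)
print(wproj((.408,.17,.014),P), im[int(wproj((.408,.17,.014),P)[1]),int(wproj((.408,.17,.014),P)[0])])
for n in('top','side'):
    i=bot.capture(n);
    for ce,a,b in blobs('t',hsvmask(i,*COL['blue']),6):print(n,ce.round(1),a,atz(n,ce,.014))
```

```text
blue px [243.4 127.6] 1368 ctr [0.407 0.173] mean [0.4068 0.1778] size 0.0812 0.0317 ang 94.20764
[244.143  134.4243] [53 68 92]
top [377.8 199.4] 1099 [ 0.516  -0.3781  0.014 ]
top [293.4 129.6] 57 [ 0.7532 -0.1174  0.014 ]
top [218.2 236.4] 32 [0.4093 0.1307 0.014 ]
side [334.8 292.6] 1332 [ 0.5083 -0.3883  0.014 ]
```

```bash
sed -i 's/blue=([0-9,]*)/blue=(100,126,85,35)/' seg.py
python3 - <<'E'
from seg import *
P=pose();im=cv2.imread('pics/w10_full.png')[:,:,::-1].copy();tinw(im,'blue',P=P)
E
```

```text
blue px [243.7 135.4] 2183 ctr [0.4074 0.1679] mean [0.4075 0.1687] size 0.0915 0.0322 ang 94.267914
blue px [470.3 324. ] 123 ctr [ 0.851  -0.1498] mean [ 0.8514 -0.1503] size 0.0854 0.0177 ang 142.57321
```

Run:
```python
from h import *
plan((.4055,.194,.03,94.3),(.4055,.194,-.017,94.3))
```

```text
[0.259, -0.052, 0.643, np.float64(-0.0062)] dist mm 174 turn -2.2
[0.0, 0.0, 0.188, -0.0] dist mm 47 turn -0.0
```

```bash
python3 -m pendant '[[0.08,-0.015,0.1,0],[0.16,-0.03,0.25,-0.006],[0.259,-0.052,0.4,-0.006],[0.259,-0.052,0.55,-0.006],[0.259,-0.052,0.643,-0.006]]'
python3 - <<'E'
from h import *
plan((.4055,.194,-.017,94.3))
E
python3 -m pendant '[[0,0,0.05,0],[0,0,0.1,0],[0,0,0.15,0],[0,0,0.188,0],[0,0,0.188,0]]'
python3 -m pendant '[[0,0,0,0],[0,0,0,0],[0,0,0,0],[0,0,0,0],[0,0,0,0]]' -1 60
```

```text
time_s: 39.52
position: [0.4045, 0.1942, 0.0284]
tcp_rot: [-0.001, 0.68, 0.733, -0.001]
contact_force: [0.1, -0.6, 0.8]
opening: 0.0602
finger_force: 0.0
[-0.001, 0.004, 0.182, np.float64(-0.0001)] dist mm 45 turn -0.0
time_s: 40.15
position: [0.4051, 0.1939, -0.0173]
tcp_rot: [-0.001, 0.681, 0.732, -0.0]
contact_force: [-0.8, 0.3, 0.4]
opening: 0.0598
finger_force: 0.0
time_s: 40.78
position: [0.4055, 0.1941, -0.0163]
tcp_rot: [-0.0, 0.681, 0.733, 0.0]
contact_force: [-0.8, -1.2, 5.9]
opening: 0.0379
finger_force: 60.7
```

```bash
python3 - <<'E'
from h import *
plan((.4055,.194,.09,94.3),(.41,.28,.09,135),(.385,.379,.09,179.8))
E
python3 -m pendant '[[0,0,-0.08,0],[0,0,-0.18,0],[0,0,-0.3,0],[0,0,-0.43,0],[0,0,-0.43,0]]'
```

```text
[-0.0, 0.0, -0.425, np.float64(-0.0002)] dist mm 106 turn -0.1
[0.342, 0.044, -0.0, -0.1131] dist mm 86 turn -40.7
[0.351, 0.209, -0.0, -0.1244] dist mm 102 turn -44.8
time_s: 41.4
position: [0.4065, 0.1949, 0.0924]
tcp_rot: [0.0, 0.68, 0.733, 0.002]
contact_force: [0.4, -0.9, -0.8]
opening: 0.0381
finger_force: 60.6
```

```bash
python3 -m pendant '[[0.07,0.01,0,-0.025],[0.14,0.02,0,-0.05],[0.21,0.03,0,-0.075],[0.28,0.04,0,-0.1],[0.342,0.044,0,-0.113]]'
python3 -m pendant '[[0.07,0.04,0,-0.025],[0.14,0.08,0,-0.05],[0.21,0.12,0,-0.075],[0.28,0.16,0,-0.1],[0.35,0.21,0,-0.124]]'
python3 -m pendant '[[0,0,0,0],[0,0,0,0],[0,0,0,0],[0,0,0,0],[0,0,0,0]]'
python3 - <<'E'
from seg import *
P=pose();im=bot.capture('wrist');cv2.imwrite('pics/w11_full.png',im[:,:,::-1])
print(P[0],phi());tinw(im,'blue',z=P[0][2]+.031,P=P)
plan((.385,.379,.03,179.8),(.385,.379,.005,179.8))
E
```

```text
time_s: 42.02
position: [0.4094, 0.2808, 0.0899]
tcp_rot: [-0.001, 0.382, 0.924, -0.0]
contact_force: [-0.3, -0.0, -1.2]
opening: 0.0383
finger_force: 60.5
time_s: 42.65
position: [0.3845, 0.3796, 0.0901]
tcp_rot: [-0.001, 0.002, 1.0, -0.0]
contact_force: [-0.1, -0.3, -0.1]
opening: 0.0378
finger_force: 60.5
time_s: 43.28
position: [0.3855, 0.3788, 0.0907]
tcp_rot: [-0.001, 0.004, 1.0, 0.0]
contact_force: [1.0, -0.1, -0.5]
opening: 0.038
finger_force: 60.5
[0.3855 0.3788 0.0907] 179.50405599111852
blue px [254.  269.7] 6566 ctr [0.4005 0.3791] mean [0.3961 0.3792] size 0.0679 0.0327 ang 179.60802
blue px [  8.1 374.5] 312 ctr [0.5636 0.1132] mean [0.5532 0.1161] size 0.0698 0.0303 ang 144.32048
[0.002, 0.0, 0.243, np.float64(-0.0008)] dist mm 61 turn -0.3
[0.0, 0.0, 0.1, -0.0] dist mm 25 turn -0.0
```

```bash
python3 -m pendant '[[0,0,0.1,-0.001],[0,0,0.2,-0.001],[0,0,0.3,-0.001],[0,0,0.343,-0.001],[0,0,0.343,-0.001]]'
python3 -m pendant '[[0,0,0,0],[-0.04,0,0,0],[-0.08,0,0,0],[-0.12,0,0,0],[-0.16,0,0,0]]'
python3 -c "
from h import *
print(phi(),pose()[0])"
```

```text
time_s: 43.95
position: [0.3851, 0.3788, 0.0046]
tcp_rot: [-0.001, 0.001, 1.0, -0.0]
contact_force: [-0.1, -0.7, -1.2]
opening: 0.0382
finger_force: 60.6
time_s: 44.58
position: [0.4263, 0.3791, 0.005]
tcp_rot: [-0.0, 0.001, 1.0, 0.0]
contact_force: [0.2, -1.2, 0.5]
opening: 0.0382
finger_force: 60.6
179.8826439910036 [0.42632498 0.37906388 0.0050276 ]
```

```bash
python3 -m pendant '[[-0.02,0,0,0],[-0.04,0,0,0],[-0.06,0,0,0],[-0.08,0,0,0],[-0.1,0,0,0]]'
python3 -m pendant '[[-0.02,0,0,0],[-0.04,0,0,0],[-0.06,0,0,0],[-0.08,0,0,0],[-0.1,0,0,0]]'
python3 -m pendant '[[-0.01,0,0,0],[-0.02,0,0,0],[-0.03,0,0,0],[-0.04,0,0,0],[-0.044,0,0,0]]'
```

```text
time_s: 45.2
position: [0.447, 0.3788, 0.0041]
tcp_rot: [-0.004, 0.0, 1.0, -0.001]
contact_force: [-6.4, -0.1, 0.8]
opening: 0.0379
finger_force: 60.5
time_s: 45.82
position: [0.4745, 0.379, 0.0045]
tcp_rot: [-0.001, 0.001, 1.0, -0.0]
contact_force: [-2.0, 0.1, -2.3]
opening: 0.0383
finger_force: 60.4
time_s: 46.45
position: [0.4865, 0.379, 0.0048]
tcp_rot: [-0.0, 0.001, 1.0, 0.0]
contact_force: [-0.6, -0.1, -2.8]
opening: 0.0384
finger_force: 60.4
```

```bash
python3 -m pendant '[[-0.006,0,0,0],[-0.012,0,0,0],[-0.02,0,0,0],[-0.02,0,0,0],[-0.02,0,0,0]]'
python3 -m pendant '[[-0.004,0,0,0],[-0.004,0,0,0],[-0.004,0,0,0],[-0.004,0,0,0],[-0.004,0,0,0]]'
```

```text
time_s: 47.08
position: [0.4895, 0.3791, 0.0045]
tcp_rot: [-0.002, 0.001, 1.0, -0.0]
contact_force: [-5.4, 0.1, -1.0]
opening: 0.0381
finger_force: 60.6
time_s: 47.7
position: [0.4895, 0.3791, 0.0044]
tcp_rot: [-0.003, 0.001, 1.0, -0.0]
contact_force: [-6.8, 0.2, -2.2]
opening: 0.0383
finger_force: 60.6
```

```bash
python3 -m pendant '[[0,0,0,0],[0,0,0,0],[0,0,0,0],[0,0,0,0],[0,0,0,0]]' 0.2
python3 -m pendant '[[0.07,0,0,0],[0.14,0,0,0],[0.21,0,0,0],[0.28,0,0,0],[0.36,0,0,0]]'
python3 -m pendant '[[0,0,-0.2,0],[0,0,-0.4,0],[0,0,-0.6,0],[0,0,-0.8,0],[0,0,-0.8,0]]'
python3 - <<'E'
from h import *
print(phi(),pose()[2]['joints']);plan((.45,.18,.22,186.8),(.62,-.02,.22,186.8))
E
python3 two.py orange; python3 two.py blue
```

```text
time_s: 48.32
position: [0.4925, 0.379, 0.0049]
tcp_rot: [-0.0, 0.001, 1.0, 0.0]
contact_force: [-0.4, 0.8, 0.6]
opening: 0.0513
finger_force: 0.0
time_s: 48.95
position: [0.4018, 0.3792, 0.005]
tcp_rot: [-0.0, 0.001, 1.0, 0.0]
contact_force: [0.3, -0.2, -0.8]
opening: 0.0513
finger_force: 0.0
time_s: 49.58
position: [0.4045, 0.3809, 0.2088]
tcp_rot: [0.002, 0.001, 1.0, 0.003]
contact_force: [-0.4, -0.3, -0.3]
opening: 0.051
finger_force: 0.0
179.906569349357 [-1.09046986  0.52258304  0.43242052  1.80303878 -0.28025762  0.86823565
  1.04135444]
[-0.183, -0.803, -0.045, np.float64(-0.0191)] dist mm 206 turn -6.9
[-0.58, -0.875, -0.0, -0.0] dist mm 262 turn -0.0
top orange [187.7 132.5] 160 [0.7508 0.2278 0.014 ]
top blue [377.4 199.4] 1163 [ 0.5159 -0.3767  0.014 ]
top blue [293.1 131.2] 156 [ 0.7478 -0.116   0.014 ]
top blue [137.6 211.4] 122 [0.4941 0.3849 0.014 ]
side blue [334.9 292.7] 1398 [ 0.5083 -0.3889  0.014 ]
side blue [168.6 154.2] 61 [0.5073 0.4012 0.014 ]
side blue [322.9 186.8] 55 [ 0.8064 -0.1     0.014 ]
```

```bash
python3 -m pendant '[[-0.03,-0.16,0,-0.005],[-0.07,-0.32,0,-0.01],[-0.11,-0.48,0,-0.015],[-0.15,-0.64,0,-0.019],[-0.18,-0.8,-0.04,-0.019]]'
python3 -m pendant '[[-0.11,-0.17,0,0],[-0.22,-0.34,0,0],[-0.33,-0.51,0,0],[-0.44,-0.68,0,0],[-0.58,-0.87,0,0]]'
python3 -m pendant '[[0,0,0,0],[0,0,0,0],[0,0,0,0],[0,0,0,0],[0,0,0,0]]' | grep posi
python3 - <<'E'
from seg import *
P=pose();im=bot.capture('wrist');cv2.imwrite('pics/w12_full.png',im[:,:,::-1])
print(P[0],phi());COL['green']=(35,85,70,30);tinw(im,'green',z=.019,P=P)
T=bot.capture('top');S=bot.capture('side')
for n,i in(('top',T),('side',S)):
    for ce,a,b in blobs('t',hsvmask(i,*COL['green']),3):print(n,ce.round(1),a,atz(n,ce,.019))
E
```

```text
time_s: 50.4
position: [0.4461, 0.1771, 0.213]
tcp_rot: [-0.002, -0.059, 0.998, -0.001]
contact_force: [0.6, -1.0, -0.6]
opening: 0.0511
finger_force: 0.0
time_s: 51.02
position: [0.6164, -0.0205, 0.2125]
tcp_rot: [-0.002, -0.059, 0.998, 0.001]
contact_force: [1.1, 1.1, 1.1]
opening: 0.0512
finger_force: 0.0
position: [0.6165, -0.0191, 0.2147]
[ 0.6165 -0.0191  0.2147] -173.20892756598286
green px [249.  126.4] 1278 ctr [ 0.5777 -0.0273] mean [ 0.5695 -0.0302] size 0.0787 0.0317 ang 5.2849126
top [269.5 187.4] 52 [ 0.5613 -0.0342  0.019 ]
top [248.2 170.4] 27 [0.6182 0.0328 0.019 ]
side [ 66.9 244.1] 988 [0.0424 0.2424 0.019 ]
side [ 83.7 303.3] 144 [-0.0077  0.0288  0.019 ]
side [259.8 207.7] 108 [ 0.5704 -0.0297  0.019 ]
```

Run:
```python
from seg import *
P=pose();im=cv2.imread('pics/w12_full.png')[:,:,::-1].copy()
for s,v in((70,30),(55,25),(45,20),(35,20)):
    COL['green']=(35,95,s,v);tinw(im,'green',z=.019,P=P,k=2)
h=cv2.cvtColor(im,cv2.COLOR_RGB2HSV)
a=np.radians(6.8)
for d in range(-56,60,8):
    p=wproj((.578+d/1e3*np.cos(a),-.026+d/1e3*np.sin(a),.019),P).astype(int);print(d,p,h[p[1],p[0]],end=' ')
print()
for d in range(-32,33,4):
    p=wproj((.560-d/1e3*np.sin(a),-.028+d/1e3*np.cos(a),.019),P).astype(int);print(d,p,h[p[1],p[0]],end=' ')
```

```text
green px [34.6 80.1] 4963 ctr [ 0.5203 -0.3636] mean [ 0.5199 -0.3534] size 0.1504 0.1179 ang 91.82005
green px [249.  126.4] 1278 ctr [ 0.5779 -0.0278] mean [ 0.5696 -0.0308] size 0.0787 0.0317 ang 5.241381
green px [34.6 80.1] 4966 ctr [ 0.5203 -0.3636] mean [ 0.5199 -0.3534] size 0.1504 0.1179 ang 91.82005
green px [249.  126.9] 1339 ctr [ 0.5778 -0.0278] mean [ 0.5703 -0.0307] size 0.0791 0.0324 ang 4.9518847
green px [34.6 80.1] 4968 ctr [ 0.5203 -0.3636] mean [ 0.5199 -0.3534] size 0.1504 0.1179 ang 91.82005
green px [250.4 135.6] 1844 ctr [ 0.5834 -0.0272] mean [ 0.5806 -0.0278] size 0.0907 0.0326 ang 4.9518814
green px [34.6 80.1] 4970 ctr [ 0.5203 -0.3636] mean [ 0.5199 -0.3534] size 0.1504 0.1179 ang 91.82005
green px [250.4 137.1] 1982 ctr [ 0.5835 -0.0273] mean [ 0.5826 -0.0275] size 0.091 0.0326 ang 4.8087854
-56 [251  87] [115   8 204] -48 [252  94] [105  10 203] -40 [252 100] [ 88  16 218] -32 [252 107] [ 72  81 152] -24 [252 113] [ 71  79 151] -16 [252 120] [ 73  76 148] -8 [252 127] [ 72  77 146] 0 [252 133] [ 71  80 150] 8 [252 140] [ 72  79 146] 16 [252 146] [ 71  74 144] 24 [252 153] [74 53 91] 32 [252 159] [71 46 88] 40 [252 166] [68 46 89] 48 [252 172] [69 47 86] 56 [252 178] [ 60   2 169] 
-32 [225 119] [111   9 207] -28 [228 118] [114   6 204] -24 [232 118] [111   9 206] -20 [235 118] [ 12  16 207] -16 [238 118] [ 71  86 140] -12 [242 118] [ 73  77 146] -8 [245 118] [ 72  76 148] -4 [248 118] [ 71  79 151] 0 [252 118] [ 72  80 147] 4 [255 118] [ 72  79 148] 8 [258 118] [ 72  81 144] 12 [262 118] [ 71  75 146] 16 [265 118] [ 85  21 214] 20 [268 118] [115   8 204] 24 [272 118] [111   9 205] 28 [275 118] [115   8 204] 32 [278 118] [120   5 205]
```

Run:
```python
from h import *
plan((.5575,-.0295,.06,184.9),(.5575,-.0295,-.011,184.9))
```

```text
[0.24, -0.011, 0.619, np.float64(0.0052)] dist mm 166 turn 1.9
[0.0, 0.0, 0.284, -0.0] dist mm 71 turn -0.0
```

```bash
python3 -m pendant '[[0.12,-0.01,0.1,0.005],[0.24,-0.011,0.25,0.005],[0.24,-0.011,0.4,0.005],[0.24,-0.011,0.55,0.005],[0.24,-0.011,0.62,0.005]]'
python3 -m pendant '[[0,0,0,0],[0,0,0,0],[0,0,0,0],[0,0,0,0],[0,0,0,0]]' | grep posi
python3 - <<'E'
from seg import *
print(phi());plan((.5575,-.0295,-.011,184.9))
P=pose();im=bot.capture('wrist');COL['green']=(35,95,35,20);tinw(im,'green',z=.019,P=P,k=2)
E
```

```text
time_s: 52.42
position: [0.5563, -0.0295, 0.058]
tcp_rot: [-0.002, -0.043, 0.999, 0.0]
contact_force: [-0.0, -0.3, -0.1]
opening: 0.0511
finger_force: 0.0
position: [0.5575, -0.0296, 0.06]
-175.05077213290218
[0.0, 0.0, 0.284, np.float64(0.0001)] dist mm 71 turn 0.0
green px [254.2 233.9] 4593 ctr [ 0.5838 -0.0267] mean [ 0.5803 -0.027 ] size 0.0919 0.0329 ang 5.055093
```

```bash
python3 -m pendant '[[0,0,0.06,0],[0,0,0.12,0],[0,0,0.18,0],[0,0,0.2,0],[0,0,0.2,0]]' | grep -E 'posi|cont'
python3 -m pendant '[[0,0,0.04,0],[0,0,0.06,0],[0,0,0.084,0],[0,0,0.084,0],[0,0,0.084,0]]' | grep -E 'posi|cont'
python3 -m pendant '[[0,0,0,0],[0,0,0,0],[0,0,0,0],[0,0,0,0],[0,0,0,0]]' -1 60
```

```text
position: [0.5568, -0.0298, 0.0089]
contact_force: [0.1, 0.0, -0.6]
position: [0.5573, -0.0298, -0.0112]
contact_force: [-1.4, 0.5, 3.1]
time_s: 54.98
position: [0.5573, -0.0297, -0.011]
tcp_rot: [-0.0, -0.043, 0.999, 0.0]
contact_force: [-1.0, -0.7, 5.9]
opening: 0.0383
finger_force: 60.4
```

```bash
python3 -m pendant '[[0,0,-0.08,0],[0,0,-0.18,0],[0,0,-0.3,0],[0,0,-0.42,0],[0,0,-0.46,0]]'
python3 - <<'E'
from h import *
plan((.44,.15,.105,182),(.385,.379,.1,179.8))
E
```

```text
time_s: 55.6
position: [0.5581, -0.0297, 0.1048]
tcp_rot: [0.001, -0.043, 0.999, 0.0]
contact_force: [0.4, -0.3, -0.8]
opening: 0.038
finger_force: 60.5
[0.409, 0.757, -0.001, np.float64(0.0082)] dist mm 215 turn 3.0
[0.188, 0.923, 0.02, 0.0061] dist mm 236 turn 2.2
```

```bash
python3 -m pendant '[[0.08,0.15,0,0.002],[0.16,0.3,0,0.004],[0.25,0.45,0,0.006],[0.33,0.6,0,0.008],[0.41,0.757,0,0.008]]'
python3 -m pendant '[[0.04,0.18,0,0.002],[0.08,0.37,0.02,0.004],[0.12,0.55,0.02,0.006],[0.15,0.74,0.02,0.006],[0.188,0.923,0.02,0.006]]'
python3 -m pendant '[[0,0,0,0],[0,0,0,0],[0,0,0,0],[0,0,0,0],[0,0,0,0]]'
python3 - <<'E'
from seg import *
P=pose();im=bot.capture('wrist')
print(P[0],phi());COL['green']=(35,95,35,20);tinw(im,'green',z=P[0][2]+.030,P=P,k=1)
plan((.385,.379,.02,179.8))
E
```

```text
time_s: 56.22
position: [0.4375, 0.1509, 0.103]
tcp_rot: [-0.001, -0.018, 1.0, -0.0]
contact_force: [1.3, 0.3, -0.6]
opening: 0.0382
finger_force: 60.5
time_s: 56.85
position: [0.3827, 0.3802, 0.0979]
tcp_rot: [-0.001, 0.001, 1.0, -0.0]
contact_force: [0.1, 0.1, -0.8]
opening: 0.0381
finger_force: 60.5
time_s: 57.48
position: [0.384, 0.3783, 0.0991]
tcp_rot: [-0.001, 0.001, 1.0, 0.0]
contact_force: [0.0, 0.1, 0.2]
opening: 0.0384
finger_force: 60.5
[0.384  0.3783 0.0991] 179.8470201881229
green px [254.  269.2] 6654 ctr [0.3997 0.3788] mean [0.395  0.3788] size 0.0698 0.0329 ang 0.030975396
[-0.004, 0.002, 0.316, np.float64(0.0001)] dist mm 79 turn 0.0
```

```bash
python3 -m pendant '[[0,0,0.1,0],[0,0.002,0.2,0],[0,0.002,0.3,0],[0,0.002,0.318,0],[0,0.002,0.318,0]]'
python3 -m pendant '[[0,0,0,0],[-0.04,0,0,0],[-0.08,0,0,0],[-0.12,0,0,0],[-0.16,0,0,0]]'
python3 -m pendant '[[-0.02,0,0,0],[-0.04,0,0,0],[-0.06,0,0,0],[-0.08,0,0,0],[-0.1,0,0,0]]'
python3 -c "
from h import *
print(phi(),pose()[0])"
```

```text
time_s: 58.15
position: [0.3838, 0.3794, 0.0197]
tcp_rot: [-0.0, 0.001, 1.0, 0.0]
contact_force: [0.3, 0.2, -0.4]
opening: 0.0381
finger_force: 60.5
time_s: 58.78
position: [0.4245, 0.3793, 0.0195]
tcp_rot: [-0.0, 0.001, 1.0, 0.0]
contact_force: [-1.3, 0.2, -0.6]
opening: 0.038
finger_force: 60.5
time_s: 59.4
position: [0.4459, 0.3791, 0.0186]
tcp_rot: [-0.003, 0.0, 1.0, -0.0]
contact_force: [-4.2, -0.2, -1.6]
opening: 0.0382
finger_force: 60.5
179.9497725380607 [0.44586719 0.37911346 0.01861826]
```

```bash
python3 -m pendant '[[-0.02,0,0,0],[-0.04,0,0,0],[-0.06,0,0,0],[-0.08,0,0,0],[-0.1,0,0,0]]'
python3 -m pendant '[[-0.01,0,0,0],[-0.02,0,0,0],[-0.03,0,0,0],[-0.04,0,0,0],[-0.048,0,0,0]]'
python3 -m pendant '[[-0.006,0,0,0],[-0.012,0,0,0],[-0.02,0,0,0],[-0.02,0,0,0],[-0.02,0,0,0]]'
python3 -m pendant '[[-0.004,0,0,0],[-0.004,0,0,0],[-0.004,0,0,0],[-0.004,0,0,0],[-0.004,0,0,0]]'
```

```text
time_s: 60.02
position: [0.4755, 0.3793, 0.0197]
tcp_rot: [0.001, 0.001, 1.0, 0.0]
contact_force: [-1.7, 0.0, -2.6]
opening: 0.0381
finger_force: 60.5
time_s: 60.65
position: [0.4857, 0.3793, 0.0194]
tcp_rot: [-0.0, 0.001, 1.0, 0.0]
contact_force: [-1.4, 0.0, -3.6]
opening: 0.0378
finger_force: 60.5
time_s: 61.28
position: [0.4899, 0.3793, 0.0192]
tcp_rot: [-0.001, 0.001, 1.0, 0.0]
contact_force: [-2.7, -0.7, -3.6]
opening: 0.0382
finger_force: 60.6
time_s: 61.9
position: [0.4899, 0.3793, 0.019]
tcp_rot: [-0.002, 0.001, 1.0, -0.0]
contact_force: [-4.7, -0.1, -2.5]
opening: 0.0378
finger_force: 60.6
```

```bash
python3 -m pendant '[[-0.006,0,0,0],[-0.006,0,0,0],[-0.006,0,0,0],[-0.006,0,0,0],[-0.006,0,0,0]]'
python3 -m pendant '[[0,0,0,0],[0,0,0,0],[0,0,0,0],[0,0,0,0],[0,0,0,0]]' 0.2
python3 -m pendant '[[0.07,0,0,0],[0.14,0,0,0],[0.21,0,0,0],[0.28,0,0,0],[0.36,0,0,0]]'
python3 -m pendant '[[0,0,-0.2,0],[0,0,-0.4,0],[0,0,-0.6,0],[0,0,-0.6,0],[0,0,-0.6,0]]'
python3 - <<'E'
from h import *
plan((.40,.24,.2,130))
E
```

```text
time_s: 62.52
position: [0.4898, 0.3793, 0.0188]
tcp_rot: [-0.003, 0.001, 1.0, -0.0]
contact_force: [-8.1, 0.6, -2.2]
opening: 0.0381
finger_force: 60.7
time_s: 63.15
position: [0.4933, 0.3793, 0.0194]
tcp_rot: [-0.0, 0.001, 1.0, 0.0]
contact_force: [-0.4, 0.3, -1.0]
opening: 0.0512
finger_force: 0.0
time_s: 63.78
position: [0.4026, 0.3795, 0.0195]
tcp_rot: [-0.0, 0.001, 1.0, 0.0]
contact_force: [0.0, 1.3, 0.4]
opening: 0.0512
finger_force: 0.0
time_s: 64.4
position: [0.4023, 0.3794, 0.169]
tcp_rot: [-0.001, 0.001, 1.0, 0.0]
contact_force: [-0.1, 0.1, -1.7]
opening: 0.0513
finger_force: 0.0
[0.009, -0.557, -0.124, np.float64(0.1387)] dist mm 143 turn 49.9
```

```bash
python3 -m pendant '[[0,-0.1,-0.1,0.025],[0,-0.2,-0.2,0.05],[0,-0.3,-0.3,0.075],[0,-0.4,-0.3,0.1],[0,-0.5,-0.3,0.14]]' 1
python3 -m pendant '[[0,0,0,0.02],[0,0,0,0.04],[0,0,0,0.06],[0,0,0,0.08],[0,0,0,0.08]]'
python3 - <<'E'
from seg import *
P=pose();print(P[0],phi());W=bot.capture('wrist');S=bot.capture('side');T=bot.capture('top')
cv2.imwrite('pics/wf_full.png',W[:,:,::-1]);cv2.imwrite('pics/sf_full.png',S[:,:,::-1]);cv2.imwrite('pics/tf_full.png',T[:,:,::-1])
c=wproj((.517,.379,.05),P).astype(int);print(c)
def crop(i,x0,y0,x1,y1,w,h):return cv2.resize(i[max(y0,0):y1,max(x0,0):x1],(w,h),interpolation=cv2.INTER_CUBIC)
x0=min(max(c[0]-75,0),362);y0=min(max(c[1]-75,0),234)
a=crop(W,x0,y0,x0+150,y0+150,400,400);b=crop(S,150,110,230,190,400,400)
d=crop(T,110,110,440,260,400,182);e=crop(S,150,110,400,340,200,182);
r=np.vstack([np.hstack([a,b]),np.hstack([d,e,0*e])])
cv2.imwrite('pics/final.png',r[:,:,::-1])
COL['green']=(35,95,35,20);tinw(W,'green',z=.048,P=P,k=2)
E
```

```text
time_s: 65.03
position: [0.4021, 0.2533, 0.2432]
tcp_rot: [-0.001, 0.4, 0.916, -0.001]
contact_force: [-0.3, -0.3, -0.3]
opening: 0.0857
finger_force: 0.0
time_s: 65.65
position: [0.4022, 0.2539, 0.2429]
tcp_rot: [-0.0, 0.613, 0.79, -0.002]
contact_force: [-0.3, 0.4, -0.7]
opening: 0.0854
finger_force: 0.0
[0.4022 0.2539 0.2429] 104.42184405980375
[369  94]
green px [350.9  87.8] 887 ctr [0.4927 0.3798] mean [0.4922 0.3797] size 0.0454 0.0328 ang 0.36911193
green px [  3.  287.3] 122 ctr [-0.0387 -0.1156] mean [-0.0375 -0.1058] size 0.1151 0.0221 ang 74.98996
```

View pics/final.png

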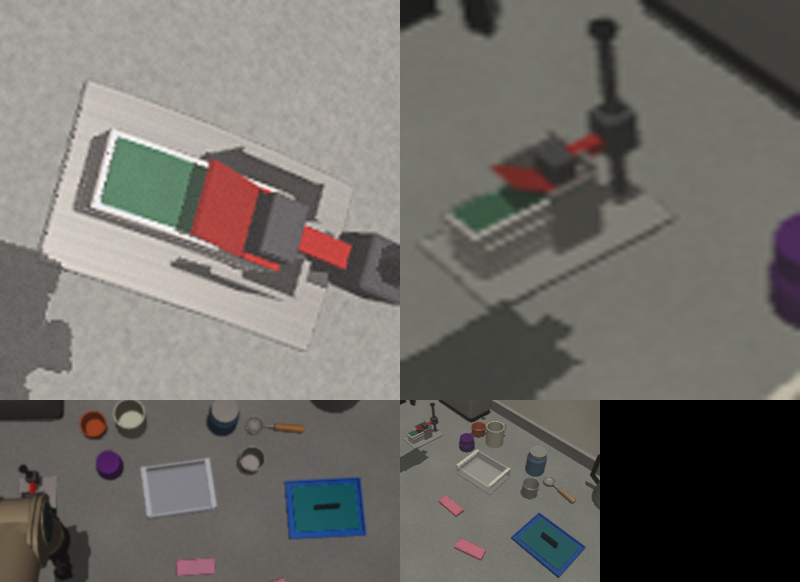

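The final picture shows three tins flush in the holder, green on top at (150,180), with the foot resting on the pile. The box is empty, the lid is in the tray, and the cups and other items are undisturbed. I hand it in.

```bash
python3 -c "
from workcell import bot
print(bot.close_job())"
```

```text
the job is handed in; nothing more can be done
None
```

The lid lies flat in the tray, handle up, and the three tins present (orange, blue, green; there was no yellow one) are stacked fully home in the holder; the job was handed in at about 66 s, and no verdict was shown.

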